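Tighten the pressure pot's lid crosswise

ROBOT

A 7-joint arm with a two-finger parallel gripper is mounted at the origin on the work surface. World frame = base frame: x ahead of the robot, y to its left, z up, the work surface at z = 0. Lengths are in m, angles in rad, forces in N, time in s.
With the tool pointing down it reaches from about 0.375 to 0.925 m from the base axis. Payload 3.1 kg.
Tool frame: the origin (TCP) lies at the very end of the fingers, on their centre line; the grasp point (between the pads) lies 19 mm behind it; z points along the fingers, x is the direction in which the jaws open and shut, and the axes are right-handed (so a half turn about z gives the same grasp; the last joint's range is limited). The gripper opens to 85 mm and grips with 20 to 120 N. Pads are 22 mm wide; open, the fingers measure 114 mm over their backs; the gripper's body (76 mm by 85 mm) begins 54 mm behind the grasp point. The pads swing forward as they close: fully open they stand 13 mm farther back than shut.
Start: joints at [1.237, 0.383, 0.044, 1.598, -0.018, 1.161, -0.05], TCP at [0.152, -0.632, 0.21] pointing down, gripper open.
Joint ranges: [-2.61, 2.61], [-0.41, 2.15], [-1.48, 1.57], [0, 2.5], [-1.57, 4.71], [0.05, 1.97], [-2.85, 2.85]. Speed limits (rad/s): [2.79, 2.79, 3.14, 3.14, 3.14, 3.14, 3.14].

INTERFACE

Orientations are given as a unit quaternion [w, x, y, z].
In Python, from workcell import arm, eyes gives the robot as it stands. The module is installed in compiled form; this text tells all that it offers.
- The arm moves only by the tool carry_out, never from a script. Its argument "motion" is a list of rows, each an object with "delta_pos": the shift along the tool's x, y, z in cm, a list of three; "twist": the turn about the tool's z in rad. In form: [{"delta_pos": [dx, dy, dz], "twist": twist}, ...]. A call has 1 to 20 rows; each row is the pose to reach, as a shift and turn from the pose commanded when the call began, along the tool's axes at that moment; what a row does not reach only later rows make up. A row lasts 1/10 s, in which the tool goes at most 50 mm and 8.59 degrees, less where a joint would pass 70% of its speed; a pose out of reach is approached as far as the arm can. A call with a gripper value outside its range is refused whole. "hand" is the finger opening in cm, from 0 to 8.54, set as the call begins (left out, the last holds). The fingers move at their own pace and stop on an object; "newtons" is the grip in N (left out, the last holds). Time passes only in rows, so rows that repeat a pose let the fingers close. It gives the time, the measured TCP pose, the force and the opening at its end, in the units of the state.
- arm.state(): the state, without advancing time (a new reading comes with each control period).
- eyes.camera(name): name is "scene" or "top" or "wrist"; returns (picture, depth): 400x640x3 uint8, red, green, blue; 400x640 float32, m along the optical axis (not along the pixel's ray), 0 where there is no reading.
- eyes.camera_model(name): a dict with "camera_matrix" (3x3 intrinsics, pixels), "D" ([k1, k2, p1, p2, k3] as OpenCV has them; the pictures are not rectified), "R" (3x3) and "t" (3): a world point X has camera coordinates R X + t; the wrist camera has in their place "mount" (4x4, takes a point from camera to tool coordinates, whose origin is the TCP and whose axes are the tool frame's). Camera axes: x right, y down, z forward; pixel columns grow to the right and rows downward; lengths in m; the calibration is good to about 2 mm. A picture is of the moment at which its call begins: read the wrist's pose just before it. camera_model takes no time and is no camera call.
- arm.hand_in(): hands the job in, once; it reports no verdict.
The state is a dict: "clock": time; "q": joint angles; "dq": joint speeds; "tau": joint torques, N m; "eef_pos": TCP position; "tool_rot": TCP orientation; "contact_force": force on the tool from outside, world axes, zero at the start; "ft_torque": the same for the moment, N m; "grip_width": finger opening in m.
Only numpy, scipy, OpenCV 4.12 (cv2) and the standard library are available. Lean on these libraries where they do the work, as an engineer would, in place of code of your own. Each camera call takes 0.05 s, during which the arm holds its last target.

TASK

The pressure pot's lid is on but its four T-handled nuts are still loose: tighten them crosswise, in two passes. In the first pass turn each nut only until it is snug, one opposite pair and then the other; in the second pass make each firm in the same crosswise manner. Feel the turning torque so that no nut is left slack or overtightened, leave the bottle and ramekins alone, and let go at the end.

Things in the scene. Friction and masses are not known exactly. Their poses are not given: they have to be found in the camera images.
- pot: Fixed aluminium pressure pot, 200 mm across (flange 224 mm), 110 mm high, origin at the centre of its underside. Two black loop handles along its +y and -y sides reach 141 mm from the axis, 90 mm up.
- lid: Aluminium lid, 224 mm across, 13 mm thick, on the pot's gasket; origin on the pot's axis, 114 mm above the counter; flat top 128 mm up, a steam vent in the middle rising to 153 mm. Under each nut a steel seat, 32 mm across, top 134 mm above the counter. The nuts stand 85 mm from the pot's axis, at 45, 135, 225 and 315 degrees from the pot's x (nuts 1, 2, 3, 4).
- lid_top (a point): Centre of the lid's top (vent foot). Torque on a handle to turn its nut clockwise: 0.35 N m running free, once on its seat 0.35 N m plus 0.0048 N m per newton of clamp force (0.47 N m at 25 N, snug; 0.69 N m at 70 N, firm); turn slowly; it stays on the handle while you hold still. Slack is under 4 N, snug 10 to 42 N, firm 48 to 100 N, overtightened over 120 N.
- seat_ring (a point): Centre of the bolt circle at seat height, 134 mm above the counter. Each nut starts 0.1 to 0.43 rad of free turning short of its seat; neither direction nor height shows how far: feel it. Then clamp force grows about 150 N per rad of nut turn; when one nut is tightened, the opposite one gains and its neighbours lose a little (under 1/6 of the gain).
- nut_1: Nut 1 of 4, numbered counter-clockwise from above, opposite nut 3: steel hub 26 mm across, 12 mm high, origin at the centre of its underside, z up; it carries handle 1 on the same upright axis. Clockwise from above tightens; its steep thread sinks it 4 mm per rad until it meets its seat (134 mm above the counter) and stays where it is left.
- nut_2: Nut 2 of 4, numbered counter-clockwise from above, opposite nut 4: steel hub 26 mm across, 12 mm high, origin at the centre of its underside, z up; it carries handle 2 on the same upright axis. Clockwise from above tightens; its steep thread sinks it 4 mm per rad until it meets its seat (134 mm above the counter) and stays where it is left.
- nut_3: Nut 3 of 4, numbered counter-clockwise from above, opposite nut 1: steel hub 26 mm across, 12 mm high, origin at the centre of its underside, z up; it carries handle 3 on the same upright axis. Clockwise from above tightens; its steep thread sinks it 4 mm per rad until it meets its seat (134 mm above the counter) and stays where it is left.
- nut_4: Nut 4 of 4, numbered counter-clockwise from above, opposite nut 2: steel hub 26 mm across, 12 mm high, origin at the centre of its underside, z up; it carries handle 4 on the same upright axis. Clockwise from above tightens; its steep thread sinks it 4 mm per rad until it meets its seat (134 mm above the counter) and stays where it is left.
- handle_1: Handle of nut 1: upright black bar to grip from above by its flat sides (grip it firmly), 46 mm long (its x), 12 mm thick (its y), 30 mm tall. Origin: centre of the bar's underside, on the nut's axis, 12.5 mm above the nut's origin. Sprung on the hub like a torque key: it leads the nut by 1 rad per 3 N m and springs back when let go.
- handle_2: Handle of nut 2: upright black bar to grip from above by its flat sides (grip it firmly), 46 mm long (its x), 12 mm thick (its y), 30 mm tall. Origin: centre of the bar's underside, on the nut's axis, 12.5 mm above the nut's origin. Sprung on the hub like a torque key: it leads the nut by 1 rad per 3 N m and springs back when let go.
- handle_3: Handle of nut 3: upright black bar to grip from above by its flat sides (grip it firmly), 46 mm long (its x), 12 mm thick (its y), 30 mm tall. Origin: centre of the bar's underside, on the nut's axis, 12.5 mm above the nut's origin. Sprung on the hub like a torque key: it leads the nut by 1 rad per 3 N m and springs back when let go.
- handle_4: Handle of nut 4: upright black bar to grip from above by its flat sides (grip it firmly), 46 mm long (its x), 12 mm thick (its y), 30 mm tall. Origin: centre of the bar's underside, on the nut's axis, 12.5 mm above the nut's origin. Sprung on the hub like a torque key: it leads the nut by 1 rad per 3 N m and springs back when let go.
- squeeze_bottle: Bystander: yellow squeeze bottle, 54 mm across, 150 mm high, origin under its centre, standing beside the pot.
- ramekin_1: Bystander: brown stoneware ramekin, 76 mm across, 45 mm high, origin under its centre, beside the pot.
- ramekin_2: Bystander: a second, equal ramekin on the other side of the pot.

How it is judged:
On the way, in this order (a step that is already met when the one before it is completed fails the run):
1. one opposite pair of nuts is snug (each 10 to 42 N on its seat) while the other two are still slack (under 4 N) (((contact force between nut_1 and lid between 10 and 42 N and contact force between nut_3 and lid between 10 and 42 N and contact force between each of nut_2, nut_4 and lid below 4 N) or (contact force between nut_2 and lid between 10 and 42 N and contact force between nut_4 and lid between 10 and 42 N and contact force between each of nut_1, nut_3 and lid below 4 N))), for 0.2 s.
2. all four nuts are snug (each 10 to 42 N) (contact force between nut_1 and lid between 10 and 42 N and contact force between nut_2 and lid between 10 and 42 N and contact force between nut_3 and lid between 10 and 42 N and contact force between nut_4 and lid between 10 and 42 N), for 0.2 s.
3. one opposite pair is firm (each 48 to 100 N) while the other two are still only snug (under 46 N) (((contact force between nut_1 and lid between 48 and 100 N and contact force between nut_3 and lid between 48 and 100 N and contact force between each of nut_2, nut_4 and lid below 46 N) or (contact force between nut_2 and lid between 48 and 100 N and contact force between nut_4 and lid between 48 and 100 N and contact force between each of nut_1, nut_3 and lid below 46 N))), for 0.2 s.
At the end, for the whole second after the job is handed in: All four nuts are firm: each presses its seat on the lid with 48 to 100 N; bottle and ramekins at rest where they stood (within 20 mm) (contact force between nut_1 and lid between 48 and 100 N and contact force between nut_2 and lid between 48 and 100 N and contact force between nut_3 and lid between 48 and 100 N and contact force between nut_4 and lid between 48 and 100 N and linear speed of each of squeeze_bottle, ramekin_1, ramekin_2 below 0.02 m/s); the robot touches nothing.
It fails at once if a nut is overtightened (more than 120 N on its seat) (contact force between any of nut_1, nut_2, nut_3, nut_4 and lid above 120 N).
It fails at once if a nut is made firm (over 50 N) while another is still slack (under 4 N), which cocks the lid (contact force between any of nut_1, nut_2, nut_3, nut_4 and lid above 50 N and contact force between any of nut_1, nut_2, nut_3, nut_4 and lid below 4 N).
It fails at once if the bottle or a ramekin is pushed more than 20 mm or tipped (distance of any of squeeze_bottle, ramekin_1, ramekin_2 from where it was at the start of the episode above 0.02 m or angle between any of squeeze_bottle, ramekin_1, ramekin_2's own z axis and vertical above 0.3 rad).
It also fails if it takes over 72 s, if anything falls off the work surface, if the arm or the gripper's body presses on something with over 40 N, if the wrist force passes 120 N, or if a joint passes its speed limit or range.

## Working session

There is one attempt and no reset: what is moved stays moved. The work goes in short steps, Python scripts to look and compute and a tool call to move; the robot and the scene stay as the last step left them, time stands still between calls to the robot, and variables do not carry over. Pictures are saved under pics/ and viewed, and the job is handed in when it is done.

Besides the shell and the picture viewer there is one more tool, called after "Emit:" as name([rows], argument=value, ...), one row to a line, values as JSON. carry_out: Moves the arm, as the interface text tells. Its arguments: {"type":"object","properties":{"motion":{"type":"array"},"hand":{"type":"number"},"newtons":{"type":"number"}},"required":["motion"]}

```bash
mkdir -p pics
python3 - <<'E'
from workcell import arm, eyes
import cv2, numpy as np
print(arm.state())
for n in ["scene","top"]:
    p,d=eyes.camera(n); cv2.imwrite(f"pics/{n}0.png",p[:,:,::-1]); np.savez(f"{n}0.npz",p=p,d=d)
    print(n,eyes.camera_model(n))
print(eyes.camera_model("wrist"))
E
```

```text
{'clock': 0.0, 'q': array([ 1.23722409,  0.38384961,  0.04387199,  1.59962364, -0.01790201,
        1.16121169, -0.04993246]), 'dq': array([ 1.20783338e-03,  9.90380507e-04, -4.39284088e-04,  6.51822052e-04,
        6.61497132e-04, -4.09796912e-05,  1.85975219e-03]), 'tau': array([ 1.56310271e-04, -4.33457100e+01,  1.02455579e+00, -2.49511027e+01,
        1.05708503e-02,  1.14116468e-02,  1.29967844e-06]), 'eef_pos': array([ 0.15156206, -0.63102464,  0.20865541]), 'tool_rot': array([-7.71941777e-04,  7.85366727e-01, -6.19029307e-01, -1.10704567e-03]), 'contact_force': array([ 0.22231683, -0.21827329,  0.15488773]), 'ft_torque': array([-0.01089424,  0.0234897 ,  0.01272405]), 'grip_width': 0.08527734312368285}
scene {'camera_matrix': array([[393.16241128,   0.        , 319.58687393],
       [  0.        , 393.16241128, 195.98261466],
       [  0.        ,   0.        ,   1.        ]]), 'D': array([-0.03363272,  0.        ,  0.        ,  0.        ,  0.        ]), 'R': array([[ 2.93200851e-03,  9.99995513e-01, -6.13918694e-04],
       [ 7.32466856e-01, -2.56556510e-03, -6.80797857e-01]
[... 476 characters left out ...]
     [ 0.10434643,  0.00144662, -0.99453996]]), 't': array([0.05423112, 0.6321307 , 0.90380133])}
{'camera_matrix': array([[357.99631473,   0.        , 321.76231678],
       [  0.        , 357.99631473, 204.81754152],
       [  0.        ,   0.        ,   1.        ]]), 'D': array([-0.07519071,  0.        ,  0.        ,  0.        ,  0.        ]), 'mount': array([[ 9.99999022e-01,  1.38153239e-03,  2.18905004e-04,
        -1.37466535e-03],
       [-1.38410233e-03,  9.54719348e-01,  2.97504706e-01,
        -7.62451599e-02],
       [ 2.02019545e-04, -2.97504718e-01,  9.54720327e-01,
        -1.64231869e-01],
       [ 0.00000000e+00,  0.00000000e+00,  0.00000000e+00,
         1.00000000e+00]])}
```

View pics/top0.png

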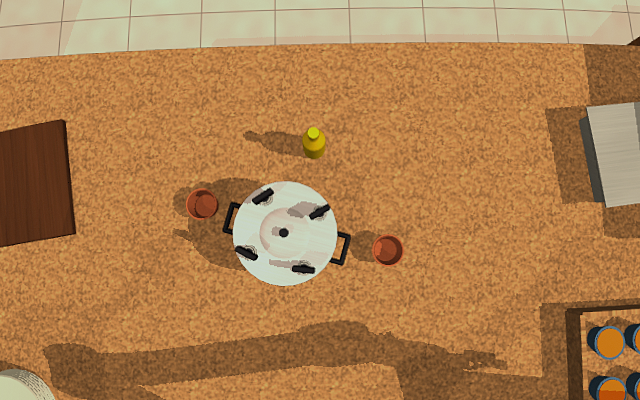

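View pics/scene0.png

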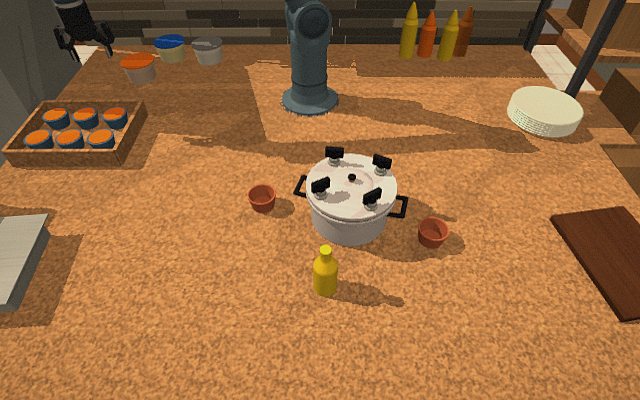

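Top view: the pot is around (284,233), with black T-bars at (263,197), (319,213), (303,268) and (246,253). The loop handles are at (232,218) and (341,248), the ramekins at (201,204) and (387,250), and the bottle at (313,142). Next I'll measure the bars.

```bash
cat > h.py <<'E'
import numpy as np, cv2
from workcell import arm, eyes
from scipy.spatial.transform import Rotation as Ro
def pix2world(px,m,z,Rt=None):
    K=m["camera_matrix"];D=m["D"]
    u=cv2.undistortPoints(np.array(px,float).reshape(-1,1,2),K,D)[:,0]
    r=np.c_[u,np.ones(len(u))]
    R,t=Rt if Rt else (m["R"],m["t"])
    C=-R.T@t; d=r@R
    s=(z-C[2])/d[:,2]
    return C+d*s[:,None]
def pts(m,depth,Rt=None):
    K=m["camera_matrix"];D=m["D"];h,w=depth.shape
    v,u=np.mgrid[:h,:w]
    n=cv2.undistortPoints(np.stack([u,v],-1).reshape(-1,1,2).astype(float),K,D)[:,0].reshape(h,w,2)
    c=np.dstack([n*depth[...,None],depth])
    R,t=Rt if Rt else (m["R"],m["t"])
    return (c-t)@R
E
python3 - <<'E'
from h import *
for n in ["top","scene"]:
    f=np.load(n+"0.npz");m=eyes.camera_model(n)
    P=pts(m,f["d"]);p=f["p"].astype(int)
    dark=(p.max(2)<70)&(P[...,2]>0.145)&(P[...,2]<.2)&(abs(P[...,0]-.55)<.25)&(abs(P[...,1]-.1)<.25)
    k,l,s,c=cv2.connectedComponentsWithStats(dark.astype(np.uint8))
    print(n)
    for i in range(1,k):
        if s[i,4]<15: continue
        q=P[l==i]; q=q[(q[:,2]>np.percentile(q[:,2],95)-.006)]
        xy=q[:,:2]; e=cv2.minAreaRect(xy.astype(np.float32)*1000)
        w,v=np.linalg.eigh(np.cov(xy.T)); a=np.arctan2(v[1,1],v[0,1])
        print(c[i].round(1),s[i,4],len(q),q.mean(0).round(4),"ang",a.round(3),np.round(e,1) if 0 else e)
    # things
    for nm,mk in dict(yel=(p[...,0]>150)&(p[...,1]>130)&(p[...,2]<60)&(abs(P[...,1])<.4)&(P[...,0]>.3),).items():
        q=P[mk]; print(nm,len(q),np.median(q,0))
E
```

```text
top
[262.7 196.2] 160 112 [0.632  0.1524 0.1773] ang 2.127 ((632.1091918945312, 152.6405029296875), (10.235374450683594, 43.491905212402344), 32.04698944091797)
[319.3 211.5] 142 120 [0.5975 0.0379 0.1775] ang 2.079 ((597.6040649414062, 37.72930145263672), (11.894346237182617, 44.01619338989258), 25.76161766052246)
[283.1 232.4] 58 58 [0.5571 0.1131 0.1532] ang 1.299 ((556.9439086914062, 113.2449722290039), (16.56732749938965, 14.411031723022461), 88.69271850585938)
[246.1 252.6] 170 137 [0.5175 0.187  0.1768] ang 1.085 ((517.482421875, 187.47406005859375), (44.897613525390625, 11.5763521194458), 62.77605438232422)
[303.1 268.8] 152 131 [0.4832 0.0731 0.1773] ang 1.465 ((483.14654541015625, 72.72994232177734), (43.80537796020508, 11.96425724029541), 87.851806640625)
yel 287 [0.76115359 0.04151425 0.10900922]
scene
[333.9 152.1] 199 75 [0.4875 0.0714 0.1748] ang 1.468 ((486.3288879394531, 71.2477035522461), (44.46432113647461, 13.4304780960083), 83.26252746582031)
[381.6 161.4] 201 80 [0.5218 0.1857 0.1742] ang 1.113 ((521.2853393554688, 185.8262176513672), (44.85618591308594, 13.23974609375), 64.05036163330078)
[351.6 176.6] 37 36 [0.5617 0.1112 0.1517] ang 1.333 ((561.0111083984375, 111.93587493896484), (16.326313018798828, 14.61900806427002), 40.24785614013672)
[320.4 185. ] 204 69 [0.6023 0.0363 0.1762] ang 2.088 ((601.2438354492188, 36.550235748291016), (8.929849624633789, 42.37789535522461), 31.77912139892578)
[371.7 196.2] 202 73 [0.6368 0.1512 0.1757] ang 2.124 ((636.1450805664062, 151.91290283203125), (9.702309608459473, 44.07109832763672), 32.8642578125)
yel 470 [0.77972713 0.0395973  0.10440037]
```

Emit:
carry_out([
  {"delta_pos":[-62.8,-56.8,-4.0],"twist":-1.53},
  {"delta_pos":[-62.8,-56.8,-4.0],"twist":-1.53},
  {"delta_pos":[-62.8,-56.8,-4.0],"twist":-1.53},
  {"delta_pos":[-62.8,-56.8,-4.0],"twist":-1.53},
  {"delta_pos":[-62.8,-56.8,-4.0],"twist":-1.53},
  {"delta_pos":[-62.8,-56.8,-4.0],"twist":-1.53},
  {"delta_pos":[-62.8,-56.8,-4.0],"twist":-1.53},
  {"delta_pos":[-62.8,-56.8,-4.0],"twist":-1.53},
  {"delta_pos":[-62.8,-56.8,-4.0],"twist":-1.53},
  {"delta_pos":[-62.8,-56.8,-4.0],"twist":-1.53},
  {"delta_pos":[-62.8,-56.8,-4.0],"twist":-1.53},
  {"delta_pos":[-62.8,-56.8,-4.0],"twist":-1.53},
  {"delta_pos":[-62.8,-56.8,-4.0],"twist":-1.53},
  {"delta_pos":[-62.8,-56.8,-4.0],"twist":-1.53},
  {"delta_pos":[-62.8,-56.8,-4.0],"twist":-1.53},
  {"delta_pos":[-62.8,-56.8,-4.0],"twist":-1.53},
  {"delta_pos":[-62.8,-56.8,-4.0],"twist":-1.53},
  {"delta_pos":[-62.8,-56.8,-4.0],"twist":-1.53},
  {"delta_pos":[-62.8,-56.8,-4.0],"twist":-1.53},
  {"delta_pos":[-62.8,-56.8,-4.0],"twist":-1.53},
], hand=5, newtons=60)

```text
clock: 2.1
eef_pos: [0.5568, 0.1096, 0.2493]
tool_rot: [0.001, 0.995, 0.097, -0.001]
contact_force: [-0.8, 0.0, 0.9]
grip_width: 0.0497
```

```bash
cat >> h.py <<'E'
def tool():
    s=arm.state(); q=s["tool_rot"]; R=Ro.from_quat([q[1],q[2],q[3],q[0]]).as_matrix()
    return s,R,s["eef_pos"]
def wristRt(m,R,p):
    T=np.eye(4);T[:3,:3]=R;T[:3,3]=p
    W=np.linalg.inv(T@m["mount"]); return W[:3,:3],W[:3,3]
def rep(target=None,yaw=None):
    s,R,p=tool(); psi=np.arctan2(R[1,0],R[0,0])
    print("t",round(s["clock"],2),"tcp",p.round(4),"psi",psi.round(3),"F",s["contact_force"].round(1),"M",s["ft_torque"].round(3),"w",round(s["grip_width"],4),"q7",s["q"][6].round(2), "tau7",s["tau"][6].round(3))
    if target is not None: print("delta cm",(R.T@(np.array(target)-p)*100).round(2),"twist",None if yaw is None else (psi-yaw).round(3))
E
python3 - <<'E'
from h import *
rep()
s,R,p=tool(); 
pic,d=eyes.camera("wrist"); cv2.imwrite("pics/w1.png",pic[:,:,::-1])
m=eyes.camera_model("wrist");Rt=wristRt(m,R,p)
P=pts(m,d,Rt);pp=pic.astype(int)
dark=(pp.max(2)<75)&(P[...,2]>0.168)&(P[...,2]<.19)
k,l,st,c=cv2.connectedComponentsWithStats(dark.astype(np.uint8))
for i in range(1,k):
    if st[i,4]<60: continue
    q=P[l==i]; q=q[(q[:,2]>np.percentile(q[:,2],90)-.004)]
    e=cv2.minAreaRect((q[:,:2]*1000).astype(np.float32))
    w,v=np.linalg.eigh(np.cov(q[:,:2].T)); print(c[i].round(0),st[i,4],len(q),"mean",q.mean(0).round(4),"ang",np.arctan2(v[1,1],v[0,1]).round(3),e)
E
```

```text
t 2.1 tcp [0.5568 0.1096 0.2493] psi 0.194 F [-0.8  0.   0.9] M [-0.059 -0.021  0.052] w 0.0497 q7 -0.24 tau7 0.002
[286.  82.] 1392 1335 mean [0.5182 0.1887 0.1772] ang 1.081 ((517.89306640625, 188.46287536621094), (45.217445373535156, 12.059761047363281), 61.883934020996094)
[441. 167.] 1264 1120 mean [0.6312 0.155  0.1769] ang 2.139 ((631.9774780273438, 154.2484893798828), (12.30648136138916, 45.37095260620117), 32.16059112548828)
[214. 234.] 1066 937 mean [0.484  0.0757 0.1774] ang 1.452 ((483.4151611328125, 74.5179443359375), (45.4157829284668, 12.020767211914062), 83.1956558227539)
[356. 302.] 880 788 mean [0.5974 0.041  0.1776] ang 2.092 ((597.9569091796875, 39.53266143798828), (11.980902671813965, 45.5677604675293), 29.881553649902344)
```

View pics/w1.png

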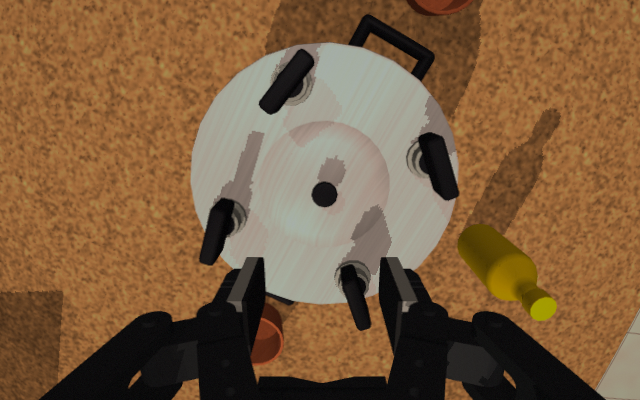

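The wrist view shows all four bars, at (441,167), (286,82), (214,234) and (356,302), and it agrees with the top view to about 1.5 mm. I'll go to nut 1 at (0.632, 0.1535).

Emit:
carry_out([
  {"delta_pos":[8.2,-2.9,2.0],"twist":-0.367},
  {"delta_pos":[8.2,-2.9,4.0],"twist":-0.367},
  {"delta_pos":[8.2,-2.9,4.0],"twist":-0.367},
  {"delta_pos":[8.2,-2.9,6.0],"twist":-0.367},
  {"delta_pos":[8.2,-2.9,6.0],"twist":-0.367},
])

```text
clock: 2.65
eef_pos: [0.6302, 0.1523, 0.1864]
tool_rot: [0.0, 0.961, 0.276, -0.004]
contact_force: [-0.5, -0.6, -0.4]
grip_width: 0.0499
```

Run:
```python
from h import *
rep((.632,.1535,.150),.561)
s,R,p=tool(); 
pic,d=eyes.camera("wrist"); cv2.imwrite("pics/w2.png",pic[:,:,::-1])
```

```text
t 2.65 tcp [0.6302 0.1523 0.1864] psi 0.559 F [-0.5 -0.6 -0.4] M [0.005 0.055 0.031] w 0.0499 q7 -0.02 tau7 -0.023
delta cm [ 0.24 -0.    3.63] twist -0.002
```

View pics/w2.png

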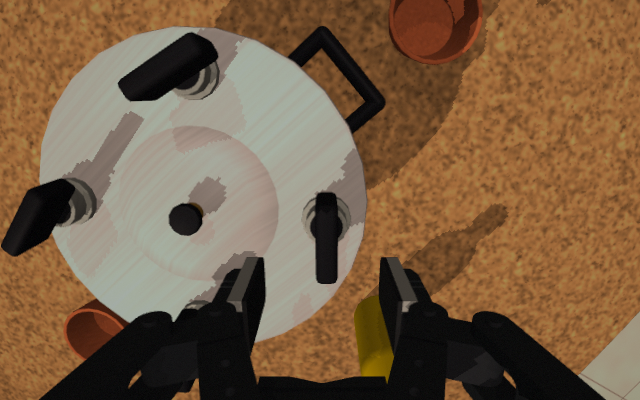

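The bar sits centred between the fingers at (327,240) and is aligned. I'll descend and read the baseline.

Emit:
carry_out([
  {"delta_pos":[0.1,0,2.0],"twist":0},
  {"delta_pos":[0.1,0,3.5],"twist":0},
  {"delta_pos":[0.1,0,3.5],"twist":0},
  {"delta_pos":[0.1,0,3.5],"twist":0},
])

```text
clock: 3.1
eef_pos: [0.633, 0.1555, 0.1554]
tool_rot: [0.0, 0.961, 0.277, -0.0]
contact_force: [0.8, 0.8, -0.2]
grip_width: 0.0498
```

Run:
```python
from h import *
rep((.632,.1535,.150),.561)
```

```text
t 3.1 tcp [0.633  0.1555 0.1554] psi 0.561 F [ 0.8  0.8 -0.2] M [ 0.011  0.012 -0.066] w 0.0498 q7 -0.03 tau7 -0.001
delta cm [-0.19  0.11  0.54] twist 0.0
```

Emit:
carry_out([
  {"delta_pos":[0,0,0],"twist":0},
  {"delta_pos":[0,0,0],"twist":0},
  {"delta_pos":[0,0,0],"twist":0},
  {"delta_pos":[0,0,0],"twist":0},
  {"delta_pos":[0,0,0],"twist":0},
], hand=0.6, newtons=80)

```text
clock: 3.6
eef_pos: [0.633, 0.156, 0.1562]
tool_rot: [0.0, 0.961, 0.277, -0.0]
contact_force: [-2.7, -1.8, 5.5]
grip_width: 0.0061
```

Run:
```python
from h import *
rep((.632,.1535,.150),.561)
```

```text
t 3.6 tcp [0.633  0.156  0.1562] psi 0.562 F [-2.7 -1.8  5.5] M [-0.356  0.705 -0.02 ] w 0.0061 q7 -0.04 tau7 0.002
delta cm [-0.22  0.16  0.62] twist 0.001
```

Run:
```python
from h import *
rep()
pic,d=eyes.camera("wrist"); cv2.imwrite("pics/w3.png",pic[:,:,::-1])
```

```text
t 3.6 tcp [0.633  0.156  0.1562] psi 0.562 F [-2.7 -1.8  5.5] M [-0.356  0.705 -0.02 ] w 0.0061 q7 -0.04 tau7 0.002
```

View pics/w3.png

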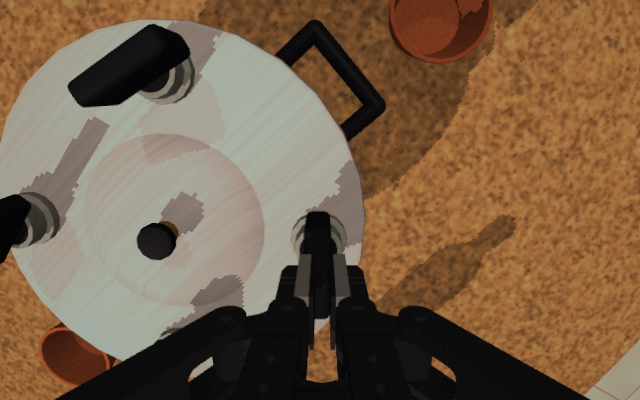

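Run:
```python
from h import *
s,R,p=tool();m=eyes.camera_model("wrist");Rc,tc=wristRt(m,R,p)
for off in [(0,0,0),(0,0,-.022),(0,.011,-.019),(0,-.011,-.019),(0,.023,-.022),(0,-.023,-.022)]:
    X=p+R@np.array(off); print(off,cv2.projectPoints(X.reshape(1,3),cv2.Rodrigues(Rc)[0],tc,m["camera_matrix"],m["D"])[0].ravel().round())
```

```text
(0, 0, 0) [320. 254.]
(0, 0, -0.022) [320. 275.]
(0, 0.011, -0.019) [320. 293.]
(0, -0.011, -0.019) [320. 250.]
(0, 0.023, -0.022) [320. 319.]
(0, -0.023, -0.022) [320. 227.]
```

Emit:
carry_out([
  {"delta_pos":[0,0,0],"twist":0},
  {"delta_pos":[0,0,0],"twist":0},
], hand=0, newtons=80)

```text
clock: 3.85
eef_pos: [0.6331, 0.1561, 0.1559]
tool_rot: [0.0, 0.961, 0.277, -0.0]
contact_force: [-3.2, -1.8, 6.6]
grip_width: 0.0002
```

Run:
```python
from h import *
rep((.632,.1535,.150),.561)
```

```text
t 3.85 tcp [0.6331 0.1561 0.1559] psi 0.562 F [-3.2 -1.8  6.6] M [-0.352  0.669  0.032] w 0.0002 q7 -0.04 tau7 0.002
delta cm [-0.23  0.16  0.59] twist 0.001
```

Run:
```python
from h import *
pic,d=eyes.camera("wrist"); cv2.imwrite("pics/w4.png",cv2.resize(pic[180:380,200:450,::-1],None,fx=3,fy=3)[:600,:750])
s,R,p=tool();m=eyes.camera_model("wrist");P=pts(m,d,wristRt(m,R,p))
for r in (220,235,250,265,280,300): print(r,[(c,P[r,c,2].round(3)) for c in (290,300,310,320,330,340,350)])
```

```text
220 [(290, np.float64(0.128)), (300, np.float64(0.135)), (310, np.float64(0.164)), (320, np.float64(0.164)), (330, np.float64(0.134)), (340, np.float64(0.129)), (350, np.float64(0.129))]
235 [(290, np.float64(0.127)), (300, np.float64(0.147)), (310, np.float64(0.176)), (320, np.float64(0.176)), (330, np.float64(0.176)), (340, np.float64(0.134)), (350, np.float64(0.128))]
250 [(290, np.float64(0.129)), (300, np.float64(0.147)), (310, np.float64(0.178)), (320, np.float64(0.178)), (330, np.float64(0.175)), (340, np.float64(0.148)), (350, np.float64(0.128))]
265 [(290, np.float64(0.129)), (300, np.float64(0.185)), (310, np.float64(0.192)), (320, np.float64(0.192)), (330, np.float64(0.192)), (340, np.float64(0.184)), (350, np.float64(0.128))]
280 [(290, np.float64(0.196)), (300, np.float64(0.197)), (310, np.float64(0.206)), (320, np.float64(0.203)), (330, np.float64(0.204)), (340, np.float64(0.198)), (350, np.float64(0.196))]
300 [(290, np.float64(0.222)), (300, np.float64(0.22)), (310, np.float64(0.219)), (320, np.float64(0.215)), (330, np.float64(0.215)), (340, np.float64(0.221)), (350, np.float64(0.222))]
```

View pics/w4.png

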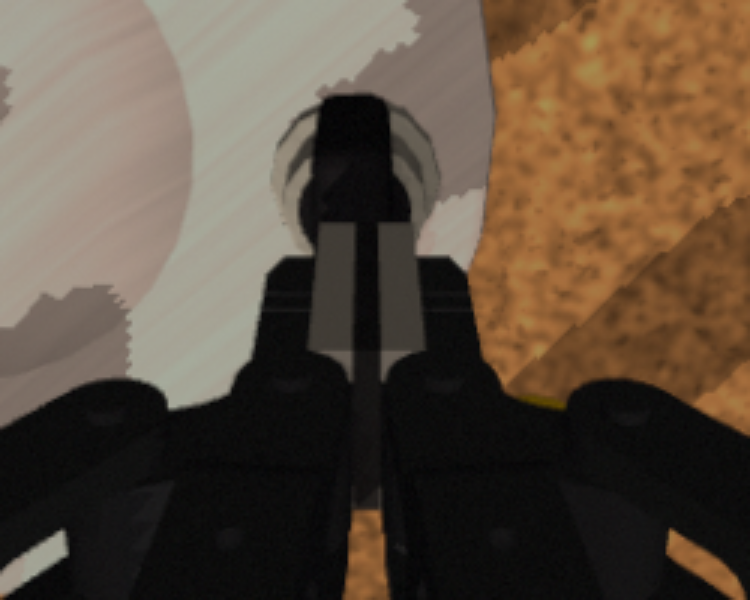

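Run:
```python
from h import *
rep()
pic,d=eyes.camera("wrist")
s,R,p=tool();m=eyes.camera_model("wrist");P=pts(m,d,wristRt(m,R,p))
T=(P-p)@R*1000
for r in (230,250,252,254,256,258,262,270,280,290,300,310,320): print(r,[tuple(T[r,c].round(0).astype(int)) for c in (305,312,318,322,326,332,340)],pic[r,[312,322,332]].mean(1))
```

```text
t 3.9 tcp [0.6331 0.156  0.156 ] psi 0.562 F [-3.6 -1.3  6. ] M [-0.408  0.674 -0.003] w -0.0001 q7 -0.04 tau7 0.002
230 [(np.int64(-6), np.int64(-21), np.int64(-19)), (np.int64(-3), np.int64(-21), np.int64(-21)), (np.int64(-1), np.int64(-21), np.int64(-19)), (np.int64(1), np.int64(-21), np.int64(-20)), (np.int64(3), np.int64(-21), np.int64(-19)), (np.int64(6), np.int64(-8), np.int64(12)), (np.int64(11), np.int64(-4), np.int64(24))] [ 7.66666667  9.         53.        ]
250 [(np.int64(-7), np.int64(-11), np.int64(-20)), (np.int64(-3), np.int64(-12), np.int64(-21)), (np.int64(-1), np.int64(-12), np.int64(-21)), (np.int64(1), np.int64(-12), np.int64(-21)), (np.int64(3), np.int64(-12), np.int64(-20)), (np.int64(6), np.int64(1), np.int64(8)), (np.int64(10), np.int64(1), np.int64(8))] [ 9.         11.          9.66666667]
252 [(np.int64(-7), np.int64(-11), np.int64(-20)), (np.int64(-3), np.int64(-11), np.int64(-22)), (np.int64(-1), np.int64(-11), np.int64(-21)), (np.int64(1), np.int64(-12), np.int64(-22)), (np.int64(3), np.int64(-11), np.int64(-21)), (np.int64(6), np.int64(3), np.int64(9)
[... 2973 characters left out ...]
4(-4), np.int64(-14), np.int64(-70)), (np.int64(-2), np.int64(-13), np.int64(-68)), (np.int64(0), np.int64(-7), np.int64(-59)), (np.int64(1), np.int64(-7), np.int64(-59)), (np.int64(2), np.int64(-7), np.int64(-59)), (np.int64(4), np.int64(-13), np.int64(-68)), (np.int64(6), np.int64(-13), np.int64(-68))] [14.33333333 20.66666667  9.66666667]
320 [(np.int64(-4), np.int64(-13), np.int64(-74)), (np.int64(-2), np.int64(-13), np.int64(-74)), (np.int64(0), np.int64(-3), np.int64(-59)), (np.int64(1), np.int64(-3), np.int64(-59)), (np.int64(2), np.int64(-3), np.int64(-59)), (np.int64(4), np.int64(-13), np.int64(-74)), (np.int64(6), np.int64(-13), np.int64(-74))] [10.66666667 20.66666667 11.66666667]
```

Run:
```python
from h import *
pic,d=eyes.camera("scene"); 
s,R,p=tool();m=eyes.camera_model("scene")
im=pic[:,:,::-1].copy()
X=np.array([p,p+R@[0,0,-.022]])
uv=cv2.projectPoints(X,cv2.Rodrigues(m["R"])[0],m["t"],m["camera_matrix"],m["D"])[0][:,0]
print(uv)
cv2.imwrite("pics/s2.png",cv2.resize(im[90:240,270:470],None,fx=4,fy=4,interpolation=cv2.INTER_NEAREST))
```

```text
[[373.40262607 197.28275597]
 [374.40078441 190.52213698]]
```

View pics/s2.png

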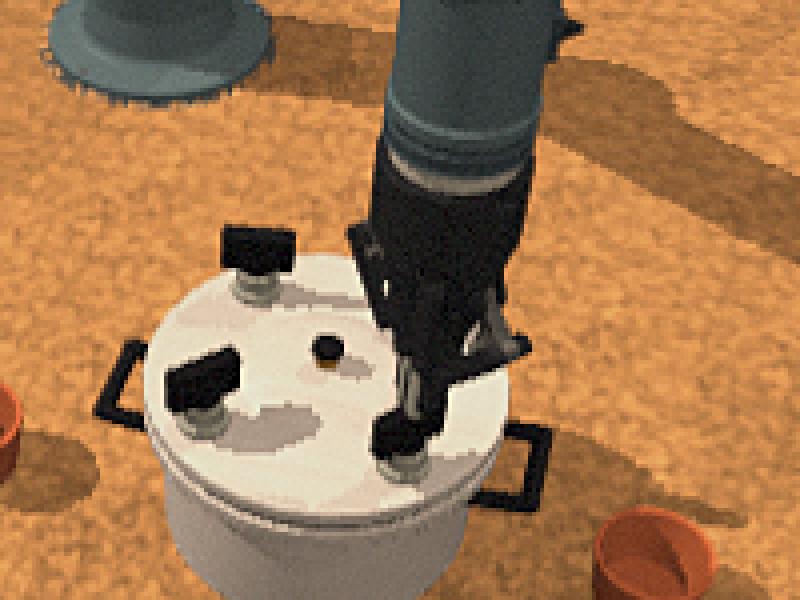

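The scene view shows the closed fingertips resting on top of the bar at (373,190). The real tips are about 21 mm above the reported TCP, so I'll reopen and go lower.

Emit:
carry_out([
  {"delta_pos":[0,0,-0.5],"twist":0},
  {"delta_pos":[0,0,-0.5],"twist":0},
  {"delta_pos":[-0.1,0.1,-0.5],"twist":0},
  {"delta_pos":[-0.1,0.1,-0.5],"twist":0},
  {"delta_pos":[-0.1,0.1,0.5],"twist":0},
  {"delta_pos":[-0.1,0.1,2.1],"twist":0},
  {"delta_pos":[-0.1,0.1,2.1],"twist":0},
  {"delta_pos":[-0.1,0.1,2.1],"twist":0},
], hand=4, newtons=80)

```text
clock: 4.8
eef_pos: [0.6317, 0.1544, 0.1324]
tool_rot: [-0.0, 0.961, 0.277, -0.001]
contact_force: [0.5, -0.5, -0.1]
grip_width: 0.0399
```

Run:
```python
from h import *
rep((.632,.1535,.134),.561)
```

```text
t 4.8 tcp [0.6317 0.1544 0.1324] psi 0.562 F [ 0.5 -0.5 -0.1] M [-0.018  0.013  0.018] w 0.0399 q7 -0.04 tau7 -0.003
delta cm [-0.03  0.09 -0.16] twist 0.001
```

Emit:
carry_out([
  {"delta_pos":[0,0,0],"twist":0},
  {"delta_pos":[0,0,0],"twist":0},
  {"delta_pos":[0,0,0],"twist":0},
  {"delta_pos":[0,0,0],"twist":0},
], hand=0, newtons=80)

```text
clock: 5.2
eef_pos: [0.6321, 0.1545, 0.1348]
tool_rot: [0.0, 0.961, 0.277, -0.001]
contact_force: [-5.4, -2.2, 4.8]
grip_width: 0.0103
```

Run:
```python
from h import *
rep((.632,.1535,.134),.561)
pic,d=eyes.camera("wrist"); cv2.imwrite("pics/w5.png",pic[:,:,::-1])
```

```text
t 5.2 tcp [0.6321 0.1545 0.1348] psi 0.562 F [-5.4 -2.2  4.8] M [-0.457  0.913 -0.008] w 0.0103 q7 -0.04 tau7 -0.006
delta cm [-0.06  0.08  0.08] twist 0.001
```

View pics/w5.png

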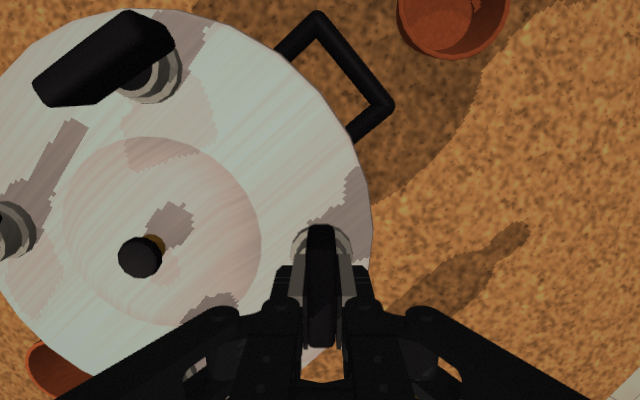

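Emit:
carry_out([
  {"delta_pos":[-0.1,0.05,-0.1],"twist":0.04},
  {"delta_pos":[-0.1,0.05,-0.1],"twist":0.08},
  {"delta_pos":[-0.1,0.05,-0.1],"twist":0.12},
  {"delta_pos":[-0.1,0.05,-0.1],"twist":0.16},
  {"delta_pos":[-0.1,0.05,-0.1],"twist":0.18},
  {"delta_pos":[-0.1,0.05,-0.1],"twist":0.2},
])

```text
clock: 5.85
eef_pos: [0.6324, 0.1546, 0.1347]
tool_rot: [-0.0, 0.984, 0.18, 0.001]
contact_force: [0.3, 0.4, -2.3]
grip_width: 0.0102
```

Run:
```python
from h import *
rep((.632,.1535,.134),.561)
```

```text
t 5.85 tcp [0.6324 0.1546 0.1347] psi 0.363 F [ 0.3  0.4 -2.3] M [ 0.176 -0.022  0.452] w 0.0102 q7 -0.23 tau7 -0.303
delta cm [-0.07  0.09  0.07] twist -0.198
```

Run:
```python
from h import *
for i in range(4):
    eyes.camera("wrist"); s=arm.state(); print(s["ft_torque"].round(3),s["tau"][6].round(3),s["contact_force"].round(1))
```

```text
[ 0.195 -0.079  0.384] -0.451 [ 0.6  1.4 -1.9]
[ 0.237 -0.071  0.448] -0.483 [ 0.2  0.8 -2. ]
[ 0.296 -0.192  0.446] -0.438 [-0.1  0.2 -3.6]
[ 0.385 -0.225  0.422] -0.424 [ 0.6  0.7 -3.1]
```

Emit:
carry_out([
  {"delta_pos":[0,0,0.02],"twist":0.03},
  {"delta_pos":[0,0,0.03],"twist":0.06},
  {"delta_pos":[0,0,0.05],"twist":0.08},
  {"delta_pos":[0,0,0.05],"twist":0.1},
])

```text
clock: 6.45
eef_pos: [0.6325, 0.1545, 0.1344]
tool_rot: [-0.001, 0.992, 0.13, 0.001]
contact_force: [2.1, 3.6, -5.7]
grip_width: 0.0101
```

Run:
```python
from h import *
rep((.632,.1535,.134),.561)
for i in range(2):
    eyes.camera("wrist"); s=arm.state(); print(s["ft_torque"].round(3),s["tau"][6].round(3),s["contact_force"].round(1))
```

```text
t 6.45 tcp [0.6325 0.1545 0.1344] psi 0.261 F [ 2.1  3.6 -5.7] M [ 0.684 -0.613  0.497] w 0.0101 q7 -0.32 tau7 -0.33
delta cm [-0.08  0.09  0.04] twist -0.3
[ 0.771 -0.578  0.443] -0.477 [ 1.2  4.3 -5.6]
[ 0.743 -0.625  0.437] -0.506 [ 2.4  3.4 -5.5]
```

Emit:
carry_out([
  {"delta_pos":[0.05,-0.05,0.1],"twist":0.03},
  {"delta_pos":[0.05,-0.05,0.15],"twist":0.06},
  {"delta_pos":[0.05,-0.05,0.15],"twist":0.08},
  {"delta_pos":[0.05,-0.05,0.15],"twist":0.1},
])

```text
clock: 6.95
eef_pos: [0.6328, 0.1546, 0.1341]
tool_rot: [0.0, 0.997, 0.08, 0.0]
contact_force: [-0.6, 1.4, 3.5]
grip_width: 0.0102
```

```bash
cat >> h.py <<'E'
def tq(n=3,psi0=None):
    M=[];t=[]
    for i in range(n+1):
        if i: eyes.camera("wrist")
        s,R,p=tool(); M.append(s["ft_torque"][2]);t.append(-s["tau"][6]); F=R.T@s["contact_force"]
    psi=np.arctan2(R[1,0],R[0,0])
    print("clk",round(s["clock"],2),"M",np.mean(M).round(3),"tau7",np.mean(t[1:]).round(3),"Ftool",F.round(1),"psi",psi.round(3),"h",None if psi0 is None else (psi0-psi).round(3),"z",p[2].round(4),"w",s["grip_width"].round(4))
E
python3 -c "
from h import *
tq(3,.561)"
```

```text
Traceback (most recent call last):
  File "h.py", line 35, in tq
    print("clk",round(s["clock"],2),"M",np.mean(M).round(3),"tau7",np.mean(t[1:]).round(3),"Ftool",F.round(1),"psi",psi.round(3),"h",None if psi0 is None else (psi0-psi).round(3),"z",p[2].round(4),"w",s["grip_width"].round(4))
                                                                                                                                                                                                         ^^^^^^^^^^^^^^^^^^^^^
AttributeError: 'float' object has no attribute 'round'
```

```bash
sed -i 's/s\["grip_width"\].round(4)/round(s["grip_width"],4)/' h.py
python3 -c "
from h import *
tq(1,.561)"
```

```text
clk 7.15 M 0.472 tau7 0.475 Ftool [-1.5 -0.8 -4.5] psi 0.162 h 0.399 z 0.134 w 0.0098
```

Emit:
carry_out([
  {"delta_pos":[0,0,0.02],"twist":0.03},
  {"delta_pos":[0,0,0.02],"twist":0.06},
  {"delta_pos":[0,0,0.02],"twist":0.08},
  {"delta_pos":[0,0,0.02],"twist":0.1},
])

```text
clock: 7.55
eef_pos: [0.633, 0.1547, 0.1339]
tool_rot: [-0.0, 1.0, 0.031, 0.001]
contact_force: [-0.5, 0.9, 4.5]
grip_width: 0.0101
```

```bash
python3 -c "
from h import *
tq(3,.561)"
```

```text
clk 7.7 M 0.551 tau7 0.576 Ftool [-1.  -1.6 -4.5] psi 0.062 h 0.499 z 0.1339 w 0.0104
```

Emit:
carry_out([
  {"delta_pos":[0,0,0],"twist":0},
  {"delta_pos":[0,0,0],"twist":0},
  {"delta_pos":[0,0,0],"twist":0},
], hand=3.5)

```text
clock: 8.0
eef_pos: [0.6323, 0.153, 0.1319]
tool_rot: [0.001, 1.0, 0.03, -0.001]
contact_force: [0.1, -0.8, -0.2]
grip_width: 0.0349
```

```bash
python3 -c "
from h import *
tq(1,.561)"
```

```text
clk 8.05 M 0.005 tau7 0.004 Ftool [-0.1 -0.3  0.6] psi 0.06 h 0.501 z 0.132 w 0.0353
```

Emit:
carry_out([
  {"delta_pos":[0,0,-3],"twist":0},
  {"delta_pos":[0,0,-5.0],"twist":0.1},
  {"delta_pos":[-5,2.3,-5.5],"twist":0.178},
  {"delta_pos":[-10,4.6,-5.5],"twist":0.178},
  {"delta_pos":[-15.4,7.1,-5.5],"twist":0.178},
  {"delta_pos":[-15.4,7.1,-5.0],"twist":0.178},
  {"delta_pos":[-15.4,7.1,-4.5],"twist":0.178},
  {"delta_pos":[-15.4,7.1,-4.5],"twist":0.178},
])

```text
clock: 8.85
eef_pos: [0.4831, 0.0736, 0.1774]
tool_rot: [0.0, 0.998, -0.058, -0.0]
contact_force: [-0.2, -1.0, 0.4]
grip_width: 0.035
```

```bash
cat >> h.py <<'E'
def bars():
    s,R,p=tool(); pic,d=eyes.camera("wrist"); m=eyes.camera_model("wrist"); P=pts(m,d,wristRt(m,R,p))
    dark=(pic.astype(int).max(2)<75)&(P[...,2]>0.168)&(P[...,2]<.182)
    k,l,st,c=cv2.connectedComponentsWithStats(dark.astype(np.uint8))
    for i in range(1,k):
        if st[i,4]<60: continue
        q=P[l==i]; q=q[q[:,2]>np.percentile(q[:,2],90)-.004]
        e=cv2.minAreaRect((q[:,:2]*1000).astype(np.float32)); w,h=e[1]
        a=np.deg2rad(e[2])+(0 if h>w else np.pi/2) # minor axis dir... jaw dir
        a=(a+np.pi/2)%np.pi-np.pi/2
        print("bar px",c[i].round(0),"ctr",np.round(e[0],1),"size",np.round(e[1],1),"jaw psi",a.round(3))
    return pic
E
python3 -c "
from h import *
rep((.484,.0745,.133),-.116); cv2.imwrite('pics/w6.png',bars()[:,:,::-1])"
```

```text
t 8.85 tcp [0.4831 0.0736 0.1774] psi -0.117 F [-0.2 -1.   0.4] M [ 0.013 -0.05  -0.003] w 0.035 q7 -0.46 tau7 -0.011
delta cm [ 0.08 -0.1   4.44] twist -0.001
bar px [361.  24.] ctr [512.  178.5] size [23.1 12.2] jaw psi -0.523
bar px [616.  56.] ctr [632.4 154. ] size [14.1 46. ] jaw psi 0.252
bar px [322. 248.] ctr [483.   74.3] size [45.7 12. ] jaw psi -0.121
bar px [536. 283.] ctr [597.7  39.5] size [12.2 46.6] jaw psi 0.515
```

View pics/w6.png

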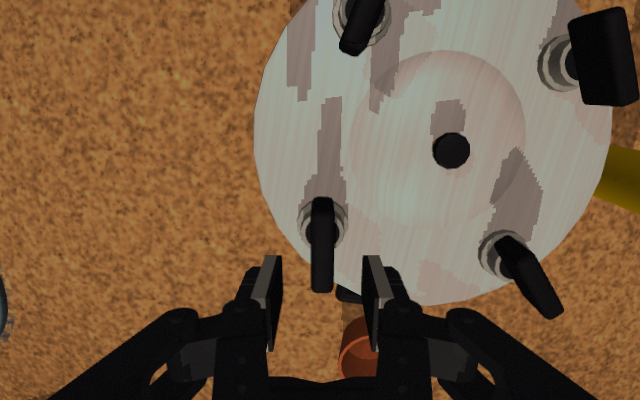

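Nut 1's bar now rests at 0.25 rad, so its nut turned about 0.31 rad, to roughly 15–25 N. Nut 3's bar at (322,248) is centred, so I'll grip it.

Emit:
carry_out([
  {"delta_pos":[0,-0.05,2.5],"twist":0},
  {"delta_pos":[0,-0.05,4.4],"twist":0},
  {"delta_pos":[0,-0.05,4.4],"twist":0},
])

```text
clock: 9.2
eef_pos: [0.4823, 0.0754, 0.1317]
tool_rot: [-0.001, 0.998, -0.057, -0.002]
contact_force: [-1.2, -0.2, 0.5]
grip_width: 0.0349
```

Emit:
carry_out([
  {"delta_pos":[0,0,-0.15],"twist":0},
  {"delta_pos":[0,0,-0.15],"twist":0},
  {"delta_pos":[0,0,-0.15],"twist":0},
  {"delta_pos":[0,0,-0.15],"twist":0},
], hand=0, newtons=80)

```text
clock: 9.6
eef_pos: [0.4839, 0.0757, 0.1367]
tool_rot: [-0.0, 0.998, -0.058, 0.001]
contact_force: [-2.2, 1.5, 4.8]
grip_width: 0.0102
```

```bash
python3 -c "
from h import *
rep(); tq(1,-.119)"
```

```text
t 9.6 tcp [0.4839 0.0757 0.1367] psi -0.115 F [-2.2  1.5  4.8] M [ 0.374  0.661 -0.077] w 0.0102 q7 -0.5 tau7 0.029
clk 9.65 M -0.063 tau7 -0.03 Ftool [-3.7 -1.1 -5.8] psi -0.115 h -0.004 z 0.1367 w 0.0104
```

Emit:
carry_out([
  {"delta_pos":[-0.05,0,0],"twist":0.04},
  {"delta_pos":[-0.05,0,0.0],"twist":0.08},
  {"delta_pos":[-0.05,0,0.0],"twist":0.12},
  {"delta_pos":[-0.05,0,0.0],"twist":0.15},
  {"delta_pos":[-0.05,0,0.0],"twist":0.18},
  {"delta_pos":[-0.05,0,0.0],"twist":0.2},
])

```text
clock: 10.25
eef_pos: [0.4845, 0.0755, 0.1365]
tool_rot: [-0.001, 0.988, -0.157, 0.002]
contact_force: [0.4, 3.0, 4.0]
grip_width: 0.0101
```

```bash
python3 -c "
from h import *
tq(4,-.119)"
```

```text
clk 10.45 M 0.394 tau7 0.419 Ftool [-1.2 -2.6 -5.9] psi -0.315 h 0.196 z 0.1365 w 0.01
```

Emit:
carry_out([
  {"delta_pos":[0,0,0.02],"twist":0.03},
  {"delta_pos":[0,0,0.03],"twist":0.06},
  {"delta_pos":[0,0,0.04],"twist":0.08},
  {"delta_pos":[0,0,0.04],"twist":0.1},
])

```text
clock: 10.85
eef_pos: [0.4848, 0.0753, 0.1362]
tool_rot: [-0.001, 0.978, -0.207, 0.002]
contact_force: [1.1, 1.9, 4.6]
grip_width: 0.0101
```

```bash
python3 -c "
from h import *
tq(4,-.119)"
```

```text
clk 11.05 M 0.418 tau7 0.423 Ftool [-0.4 -1.9 -6.5] psi -0.415 h 0.296 z 0.1361 w 0.01
```

Emit:
carry_out([
  {"delta_pos":[0,0,0.02],"twist":0.03},
  {"delta_pos":[0,0,0.03],"twist":0.06},
  {"delta_pos":[0,0,0.04],"twist":0.08},
  {"delta_pos":[0,0,0.04],"twist":0.1},
])

```text
clock: 11.45
eef_pos: [0.4851, 0.0752, 0.1358]
tool_rot: [-0.001, 0.967, -0.255, 0.002]
contact_force: [1.7, 2.9, 4.1]
grip_width: 0.0105
```

```bash
python3 -c "
from h import *
tq(4,-.119)"
```

```text
clk 11.65 M 0.409 tau7 0.425 Ftool [ 0.6 -2.8 -5.2] psi -0.515 h 0.396 z 0.1358 w 0.0102
```

Emit:
carry_out([
  {"delta_pos":[0,0,0.02],"twist":0.03},
  {"delta_pos":[0,0,0.03],"twist":0.06},
  {"delta_pos":[0,0,0.03],"twist":0.08},
  {"delta_pos":[0,0,0.03],"twist":0.1},
])

```text
clock: 12.05
eef_pos: [0.4854, 0.075, 0.1355]
tool_rot: [-0.001, 0.953, -0.303, 0.003]
contact_force: [2.7, 2.0, 5.0]
grip_width: 0.0102
```

```bash
python3 -c "
from h import *
tq(4,-.119)"
```

```text
clk 12.25 M 0.466 tau7 0.484 Ftool [ 0.9 -3.  -5.2] psi -0.615 h 0.496 z 0.1356 w 0.0098
```

Emit:
carry_out([
  {"delta_pos":[0,0,0],"twist":0.03},
  {"delta_pos":[0,0,0],"twist":0.06},
  {"delta_pos":[0,0,0],"twist":0.08},
  {"delta_pos":[0,0,0],"twist":0.1},
])

```text
clock: 12.65
eef_pos: [0.4855, 0.0747, 0.1354]
tool_rot: [-0.001, 0.936, -0.351, 0.003]
contact_force: [5.4, 0.8, 5.4]
grip_width: 0.0103
```

```bash
python3 -c "
from h import *
tq(4,-.119)"
```

```text
clk 12.85 M 0.541 tau7 0.563 Ftool [ 2.8 -5.2 -4.4] psi -0.716 h 0.597 z 0.1354 w 0.0101
```

Emit:
carry_out([
  {"delta_pos":[0,0,0],"twist":0},
  {"delta_pos":[0,0,0],"twist":0},
  {"delta_pos":[0,0,-3],"twist":0},
  {"delta_pos":[0,0,-5],"twist":0},
  {"delta_pos":[0,0,-5],"twist":0},
], hand=3.5)

```text
clock: 13.35
eef_pos: [0.4828, 0.0741, 0.1854]
tool_rot: [0.0, 0.936, -0.351, 0.0]
contact_force: [-0.5, -0.3, -0.2]
grip_width: 0.0349
```

```bash
python3 -c "
from h import *
rep((.6325,.1542,.178),.252)"
```

```text
t 13.35 tcp [0.4828 0.0741 0.1854] psi -0.718 F [-0.5 -0.3 -0.2] M [-0.003 -0.026 -0.072] w 0.0349 q7 -1.04 tau7 0.059
delta cm [  6.   -15.88   0.74] twist -0.97
```

Emit:
carry_out([
  {"delta_pos":[2,-5,0],"twist":-0.15},
  {"delta_pos":[4,-10,0],"twist":-0.3},
  {"delta_pos":[6,-15.9,0],"twist":-0.45},
  {"delta_pos":[6,-15.9,0],"twist":-0.6},
  {"delta_pos":[6,-15.9,0],"twist":-0.75},
  {"delta_pos":[6,-15.9,0],"twist":-0.9},
  {"delta_pos":[6,-15.9,0.7],"twist":-0.97},
  {"delta_pos":[6,-15.9,0.7],"twist":-0.97},
])

```text
clock: 14.15
eef_pos: [0.6295, 0.1537, 0.1732]
tool_rot: [0.001, 0.992, 0.126, -0.004]
contact_force: [0.1, 0.2, -0.3]
grip_width: 0.0353
```

```bash
python3 -c "
from h import *
rep((.6325,.1542,.133),.252); cv2.imwrite('pics/w7.png',bars()[:,:,::-1])"
```

```text
t 14.15 tcp [0.6295 0.1537 0.1732] psi 0.253 F [ 0.1  0.2 -0.3] M [-0.042  0.004 -0.049] w 0.0353 q7 -0.32 tau7 0.231
delta cm [0.33 0.03 4.02] twist 0.001
bar px [112. 130.] ctr [518.6 188.8] size [45.6 12.1] jaw psi -0.488
bar px [328. 252.] ctr [632.7 154.2] size [11.8 46.1] jaw psi 0.27
bar px [ 43. 312.] ctr [483.8  74.1] size [46.8 12.2] jaw psi -0.521
bar px [208. 388.] ctr [587.4  53.9] size [ 6.4 11.9] jaw psi 0.31
```

View pics/w7.png

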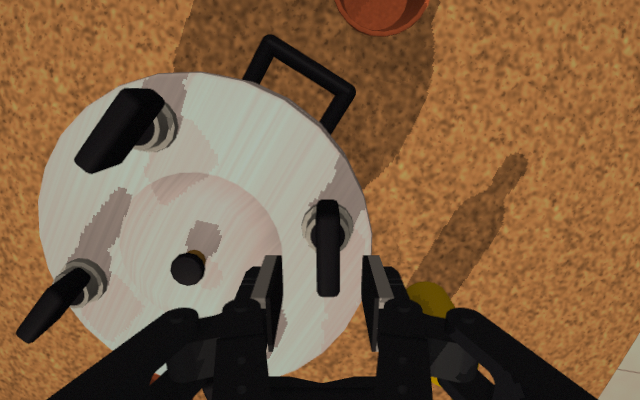

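Nut 1's bar at (328,252) is centred between the jaws at yaw ≈0.27. I'll regrip it to check its torque.

Emit:
carry_out([
  {"delta_pos":[0.1,0,2.5],"twist":-0.01},
  {"delta_pos":[0.1,0,4.0],"twist":-0.01},
  {"delta_pos":[0.1,0,4.0],"twist":-0.01},
])

```text
clock: 14.5
eef_pos: [0.6304, 0.1538, 0.1334]
tool_rot: [0.001, 0.991, 0.131, -0.004]
contact_force: [-0.2, -0.9, -0.6]
grip_width: 0.0351
```

Emit:
carry_out([
  {"delta_pos":[0,0,-0.2],"twist":0},
  {"delta_pos":[0,0,-0.2],"twist":0},
  {"delta_pos":[0,0,-0.2],"twist":0},
  {"delta_pos":[0,0,-0.2],"twist":0},
], hand=0, newtons=80)

```text
clock: 14.9
eef_pos: [0.6327, 0.1554, 0.1403]
tool_rot: [0.0, 0.991, 0.132, -0.001]
contact_force: [-4.2, -2.7, 5.2]
grip_width: 0.0099
```

```bash
python3 -c "
from h import *
rep(); tq(1,.265)"
```

```text
t 14.9 tcp [0.6327 0.1554 0.1403] psi 0.264 F [-4.2 -2.7  5.2] M [-0.362  1.018 -0.048] w 0.0099 q7 -0.33 tau7 0.012
clk 14.95 M -0.046 tau7 -0.012 Ftool [-5.5  0.3 -5.2] psi 0.264 h 0.001 z 0.1403 w 0.0098
```

Emit:
carry_out([
  {"delta_pos":[0,0,0],"twist":0.04},
  {"delta_pos":[0,0,0.0],"twist":0.08},
  {"delta_pos":[0,0,0.0],"twist":0.11},
  {"delta_pos":[0,0,0.0],"twist":0.14},
  {"delta_pos":[0,0,0.0],"twist":0.16},
  {"delta_pos":[0,0,0.0],"twist":0.16},
])

```text
clock: 15.55
eef_pos: [0.6332, 0.1554, 0.1403]
tool_rot: [0.001, 0.999, 0.053, 0.0]
contact_force: [-5.0, -0.9, 5.3]
grip_width: 0.0096
```

```bash
python3 -c "
from h import *
tq(3,.265)"
```

```text
clk 15.7 M 0.414 tau7 0.412 Ftool [-4.5  1.7 -5.4] psi 0.106 h 0.159 z 0.1403 w 0.0099
```

Emit:
carry_out([
  {"delta_pos":[0,0,0],"twist":0.03},
  {"delta_pos":[0,0,0.0],"twist":0.05},
  {"delta_pos":[0,0,0.0],"twist":0.06},
])

```text
clock: 16.0
eef_pos: [0.6333, 0.1554, 0.1403]
tool_rot: [0.001, 1.0, 0.023, 0.0]
contact_force: [-4.3, -2.0, 4.8]
grip_width: 0.0099
```

```bash
python3 -c "
from h import *
tq(3,.265)"
```

```text
clk 16.15 M 0.53 tau7 0.565 Ftool [-5.4  1.6 -5.8] psi 0.046 h 0.219 z 0.1403 w 0.0098
```

Emit:
carry_out([
  {"delta_pos":[0,0,0],"twist":0.03},
  {"delta_pos":[0,0,0.0],"twist":0.05},
  {"delta_pos":[0,0,0.0],"twist":0.06},
])

```text
clock: 16.45
eef_pos: [0.6335, 0.1554, 0.1402]
tool_rot: [0.0, 1.0, -0.007, 0.0]
contact_force: [-4.2, -3.2, 4.6]
grip_width: 0.0098
```

```bash
python3 -c "
from h import *
tq(3,.265)"
```

```text
clk 16.6 M 0.597 tau7 0.612 Ftool [-4.   2.  -6.2] psi -0.014 h 0.279 z 0.1402 w 0.0101
```

Emit:
carry_out([
  {"delta_pos":[0,0,0],"twist":0},
  {"delta_pos":[0,0,0],"twist":0},
  {"delta_pos":[0,0,-3],"twist":0},
  {"delta_pos":[0,0,-4.7],"twist":-0.1},
  {"delta_pos":[0,0,-4.7],"twist":-0.2},
], hand=3.5)

```text
clock: 17.1
eef_pos: [0.637, 0.1572, 0.1902]
tool_rot: [-0.001, 0.996, 0.093, 0.005]
contact_force: [0.6, 0.6, -0.8]
grip_width: 0.0349
```

```bash
python3 -c "
from h import *
rep((.598,.0393,.178),.515)"
```

```text
t 17.1 tcp [0.637  0.1572 0.1902] psi 0.187 F [ 0.6  0.6 -0.8] M [-0.014 -0.01   0.059] w 0.0349 q7 -0.37 tau7 -0.593
delta cm [-6.04 10.86  1.14] twist -0.328
```

Emit:
carry_out([
  {"delta_pos":[-2.5,5,0],"twist":-0.12},
  {"delta_pos":[-5.7,10.7,0],"twist":-0.24},
  {"delta_pos":[-5.7,10.7,0],"twist":-0.33},
  {"delta_pos":[-5.7,10.7,1.1],"twist":-0.33},
  {"delta_pos":[-5.7,10.7,1.1],"twist":-0.33},
  {"delta_pos":[-5.7,10.7,1.1],"twist":-0.33},
])

```text
clock: 17.7
eef_pos: [0.5972, 0.0423, 0.1751]
tool_rot: [-0.001, 0.967, 0.255, 0.001]
contact_force: [0.2, 1.1, -0.3]
grip_width: 0.035
```

```bash
python3 -c "
from h import *
rep((.598,.0393,.133),.515); cv2.imwrite('pics/w8.png',bars()[:,:,::-1])"
```

```text
t 17.7 tcp [0.5972 0.0423 0.1751] psi 0.516 F [ 0.2  1.1 -0.3] M [0.032 0.075 0.01 ] w 0.035 q7 0.12 tau7 -0.008
delta cm [-0.08  0.3   4.21] twist 0.001
bar px [507.  90.] ctr [632.1 153.7] size [12.2 46. ] jaw psi 0.205
bar px [138.  81.] ctr [483.5  73.7] size [46.2 12.3] jaw psi -0.524
bar px [319. 256.] ctr [597.8  39.5] size [11.5 45.4] jaw psi 0.524
```

View pics/w8.png

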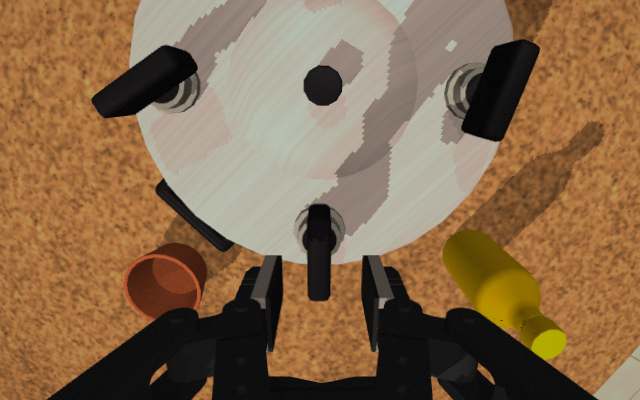

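Nut 4's bar at (319,256) is centred, and the bottle at (500,290) and ramekin at (165,285) are well clear.

Emit:
carry_out([
  {"delta_pos":[0,0.15,2.5],"twist":-0.005},
  {"delta_pos":[0,0.15,4.2],"twist":-0.005},
  {"delta_pos":[0,0.15,4.2],"twist":-0.005},
])

```text
clock: 18.05
eef_pos: [0.5952, 0.0395, 0.1302]
tool_rot: [-0.001, 0.966, 0.258, -0.003]
contact_force: [-0.9, 0.2, -1.4]
grip_width: 0.0349
```

Emit:
carry_out([
  {"delta_pos":[0,0,-0.2],"twist":0},
  {"delta_pos":[0,0,-0.2],"twist":0},
  {"delta_pos":[0,0,-0.2],"twist":0},
  {"delta_pos":[0,0,-0.2],"twist":0},
], hand=0, newtons=80)

```text
clock: 18.45
eef_pos: [0.5976, 0.0391, 0.1364]
tool_rot: [-0.0, 0.967, 0.257, 0.0]
contact_force: [-4.2, 0.2, 4.5]
grip_width: 0.0102
```

Emit:
carry_out([
  {"delta_pos":[0,0,0],"twist":0.04},
  {"delta_pos":[0,0,0.0],"twist":0.08},
  {"delta_pos":[0,0,0.0],"twist":0.12},
  {"delta_pos":[0,0,0.0],"twist":0.15},
  {"delta_pos":[0,0,0.0],"twist":0.18},
  {"delta_pos":[0,0,0.0],"twist":0.2},
])

```text
clock: 19.05
eef_pos: [0.598, 0.0391, 0.1362]
tool_rot: [0.0, 0.987, 0.159, 0.001]
contact_force: [-3.1, 0.9, 5.1]
grip_width: 0.0103
```

```bash
python3 -c "
from h import *
tq(4,.521)"
```

```text
clk 19.25 M 0.376 tau7 0.416 Ftool [-2.7 -2.6 -5.4] psi 0.32 h 0.201 z 0.1361 w 0.0104
```

Emit:
carry_out([
  {"delta_pos":[0,0,0.02],"twist":0.03},
  {"delta_pos":[0,0,0.03],"twist":0.06},
  {"delta_pos":[0,0,0.04],"twist":0.08},
  {"delta_pos":[0,0,0.04],"twist":0.1},
])

```text
clock: 19.65
eef_pos: [0.5981, 0.0391, 0.1358]
tool_rot: [0.0, 0.994, 0.109, 0.001]
contact_force: [-3.3, -0.1, 5.6]
grip_width: 0.0102
```

```bash
python3 -c "
from h import *
tq(4,.521)"
```

```text
clk 19.85 M 0.372 tau7 0.417 Ftool [-3.  -0.6 -6.8] psi 0.22 h 0.301 z 0.1358 w 0.0103
```

Emit:
carry_out([
  {"delta_pos":[0,0,0.02],"twist":0.03},
  {"delta_pos":[0,0,0.03],"twist":0.06},
  {"delta_pos":[0,0,0.04],"twist":0.08},
  {"delta_pos":[0,0,0.04],"twist":0.1},
])

```text
clock: 20.25
eef_pos: [0.5983, 0.0392, 0.1354]
tool_rot: [-0.0, 0.998, 0.06, 0.001]
contact_force: [-2.3, 0.1, 5.3]
grip_width: 0.0103
```

```bash
python3 -c "
from h import *
tq(3,.521)"
```

```text
clk 20.4 M 0.409 tau7 0.424 Ftool [-1.9 -0.4 -5.7] psi 0.12 h 0.401 z 0.1354 w 0.0101
```

Emit:
carry_out([
  {"delta_pos":[0,0,0.01],"twist":0.03},
  {"delta_pos":[0,0,0.02],"twist":0.05},
  {"delta_pos":[0,0,0.02],"twist":0.07},
  {"delta_pos":[0,0,0.02],"twist":0.08},
])

```text
clock: 20.8
eef_pos: [0.5984, 0.0392, 0.1351]
tool_rot: [-0.0, 1.0, 0.02, 0.001]
contact_force: [-2.4, 0.7, 4.6]
grip_width: 0.0101
```

```bash
python3 -c "
from h import *
tq(3,.521)"
```

```text
clk 20.95 M 0.378 tau7 0.411 Ftool [-2.9 -1.4 -5. ] psi 0.04 h 0.481 z 0.135 w 0.0102
```

Emit:
carry_out([
  {"delta_pos":[0,0,0.01],"twist":0.03},
  {"delta_pos":[0,0,0.02],"twist":0.05},
  {"delta_pos":[0,0,0.03],"twist":0.07},
  {"delta_pos":[0,0,0.03],"twist":0.08},
])

```text
clock: 21.35
eef_pos: [0.5986, 0.0392, 0.1348]
tool_rot: [-0.0, 1.0, -0.02, 0.001]
contact_force: [-1.3, 0.7, 5.4]
grip_width: 0.0103
```

```bash
python3 -c "
from h import *
tq(3,.521)"
```

```text
clk 21.5 M 0.427 tau7 0.446 Ftool [-2.5 -0.1 -6.6] psi -0.04 h 0.561 z 0.1348 w 0.0099
```

Emit:
carry_out([
  {"delta_pos":[0,0,0.01],"twist":0.03},
  {"delta_pos":[0,0,0.02],"twist":0.05},
  {"delta_pos":[0,0,0.03],"twist":0.07},
  {"delta_pos":[0,0,0.03],"twist":0.08},
])

```text
clock: 21.9
eef_pos: [0.5987, 0.0391, 0.1347]
tool_rot: [-0.0, 0.998, -0.06, 0.001]
contact_force: [-1.9, 0.7, 6.9]
grip_width: 0.0102
```

```bash
python3 -c "
from h import *
tq(3,.521)"
```

```text
clk 22.05 M 0.455 tau7 0.499 Ftool [-1.7 -0.2 -5.5] psi -0.12 h 0.641 z 0.1347 w 0.0104
```

Emit:
carry_out([
  {"delta_pos":[0,0,0],"twist":0.03},
  {"delta_pos":[0,0,0],"twist":0.05},
  {"delta_pos":[0,0,0],"twist":0.06},
])

```text
clock: 22.35
eef_pos: [0.5988, 0.0391, 0.1346]
tool_rot: [-0.0, 0.996, -0.09, 0.001]
contact_force: [-1.0, 0.6, 4.7]
grip_width: 0.01
```

```bash
python3 -c "
from h import *
tq(3,.521)"
```

```text
clk 22.5 M 0.508 tau7 0.544 Ftool [-2.3 -0.2 -5.7] psi -0.18 h 0.701 z 0.1346 w 0.0103
```

Emit:
carry_out([
  {"delta_pos":[0,0,0],"twist":0},
  {"delta_pos":[0,0,0],"twist":0},
  {"delta_pos":[0,0,-3],"twist":0},
  {"delta_pos":[0,0,-5],"twist":0},
  {"delta_pos":[0,0,-5],"twist":0},
], hand=3.5)

```text
clock: 23.0
eef_pos: [0.6006, 0.0385, 0.1867]
tool_rot: [-0.001, 0.996, -0.091, 0.004]
contact_force: [-0.1, -1.2, 0.8]
grip_width: 0.0349
```

```bash
python3 -c "
from h import *
rep((.518,.1887,.178),-.488)"
```

```text
t 23.0 tcp [0.6006 0.0385 0.1867] psi -0.183 F [-0.1 -1.2  0.8] M [0.026 0.004 0.001] w 0.0349 q7 -0.51 tau7 0.041
delta cm [-10.86 -13.27   0.82] twist 0.305
```

Emit:
carry_out([
  {"delta_pos":[-3,-3.8,0],"twist":0.1},
  {"delta_pos":[-6,-7.5,0],"twist":0.2},
  {"delta_pos":[-9,-11.3,0],"twist":0.305},
  {"delta_pos":[-10.6,-13.3,0],"twist":0.305},
  {"delta_pos":[-10.6,-13.3,0.8],"twist":0.305},
  {"delta_pos":[-10.6,-13.3,0.8],"twist":0.305},
  {"delta_pos":[-10.6,-13.3,0.8],"twist":0.305},
])

```text
clock: 23.7
eef_pos: [0.5178, 0.1861, 0.1745]
tool_rot: [0.001, 0.97, -0.242, -0.001]
contact_force: [0.4, -0.6, 0.4]
grip_width: 0.0349
```

```bash
python3 -c "
from h import *
rep((.518,.1887,.133),-.488); cv2.imwrite('pics/w9.png',bars()[:,:,::-1])"
```

```text
t 23.7 tcp [0.5178 0.1861 0.1745] psi -0.489 F [ 0.4 -0.6  0.4] M [-0.029 -0.015  0.014] w 0.0349 q7 -1.09 tau7 -0.002
delta cm [-0.1  -0.25  4.15] twist -0.001
bar px [552. 202.] ctr [632.2 154.5] size [12.1 45.6] jaw psi 0.196
bar px [321. 246.] ctr [518.1 189.1] size [46.  11.8] jaw psi -0.497
```

View pics/w9.png

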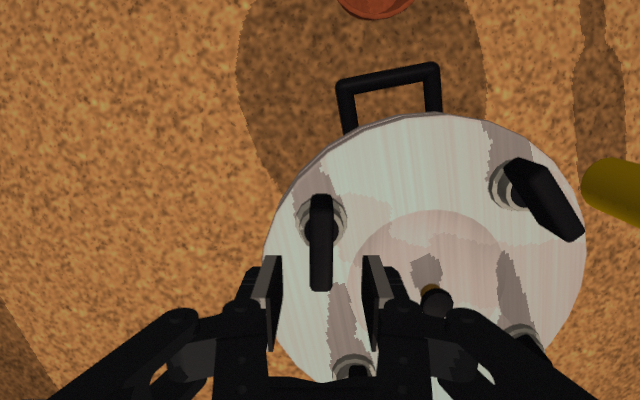

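Nut 2's bar at (321,246) is centred and the vent is clear, so I'll grip it.

Emit:
carry_out([
  {"delta_pos":[0,-0.15,2.5],"twist":0.005},
  {"delta_pos":[0,-0.15,4.2],"twist":0.005},
  {"delta_pos":[0,-0.15,4.2],"twist":0.005},
])

```text
clock: 24.05
eef_pos: [0.5169, 0.1868, 0.131]
tool_rot: [0.002, 0.97, -0.245, -0.002]
contact_force: [-0.2, -0.3, 0.1]
grip_width: 0.0353
```

Emit:
carry_out([
  {"delta_pos":[0,0,-0.2],"twist":0},
  {"delta_pos":[0,0,-0.2],"twist":0},
  {"delta_pos":[0,0,-0.2],"twist":0},
  {"delta_pos":[0,0,-0.2],"twist":0},
], hand=0, newtons=80)

```text
clock: 24.45
eef_pos: [0.5192, 0.1895, 0.1371]
tool_rot: [-0.0, 0.97, -0.243, 0.001]
contact_force: [-0.6, -1.8, 2.9]
grip_width: 0.0102
```

Emit:
carry_out([
  {"delta_pos":[0,0,0],"twist":0.04},
  {"delta_pos":[0,0,0.0],"twist":0.08},
  {"delta_pos":[0,0,0.0],"twist":0.12},
  {"delta_pos":[0,0,0.0],"twist":0.15},
  {"delta_pos":[0,0,0.0],"twist":0.18},
  {"delta_pos":[0,0,0.0],"twist":0.2},
])

```text
clock: 25.05
eef_pos: [0.5196, 0.1893, 0.1369]
tool_rot: [-0.0, 0.941, -0.339, 0.002]
contact_force: [0.9, -2.1, 4.2]
grip_width: 0.0105
```

```bash
python3 -c "
from h import *
tq(3,-.493)"
```

```text
clk 25.2 M 0.375 tau7 0.437 Ftool [ 2.4  1.  -6.4] psi -0.691 h 0.198 z 0.1369 w 0.0103
```

Emit:
carry_out([
  {"delta_pos":[0,0,0.02],"twist":0.03},
  {"delta_pos":[0,0,0.03],"twist":0.06},
  {"delta_pos":[0,0,0.04],"twist":0.08},
  {"delta_pos":[0,0,0.04],"twist":0.1},
])

```text
clock: 25.6
eef_pos: [0.5198, 0.1891, 0.1365]
tool_rot: [-0.0, 0.923, -0.386, 0.002]
contact_force: [0.7, -3.7, 5.5]
grip_width: 0.0102
```

```bash
python3 -c "
from h import *
tq(3,-.493)"
```

```text
clk 25.75 M 0.412 tau7 0.437 Ftool [ 3.3  0.6 -5.3] psi -0.791 h 0.298 z 0.1364 w 0.0102
```

Emit:
carry_out([
  {"delta_pos":[0,0,0.02],"twist":0.03},
  {"delta_pos":[0,0,0.03],"twist":0.06},
  {"delta_pos":[0,0,0.04],"twist":0.08},
  {"delta_pos":[0,0,0.04],"twist":0.1},
])

```text
clock: 26.15
eef_pos: [0.5199, 0.1889, 0.1361]
tool_rot: [-0.0, 0.902, -0.431, 0.002]
contact_force: [0.5, -2.9, 5.1]
grip_width: 0.0103
```

```bash
python3 -c "
from h import *
tq(3,-.493)"
```

```text
clk 26.3 M 0.431 tau7 0.465 Ftool [ 3.   1.9 -5.6] psi -0.891 h 0.398 z 0.1362 w 0.0102
```

Emit:
carry_out([
  {"delta_pos":[0,0,0.01],"twist":0.03},
  {"delta_pos":[0,0,0.02],"twist":0.05},
  {"delta_pos":[0,0,0.03],"twist":0.07},
  {"delta_pos":[0,0,0.03],"twist":0.08},
])

```text
clock: 26.7
eef_pos: [0.52, 0.1887, 0.136]
tool_rot: [-0.0, 0.884, -0.467, 0.002]
contact_force: [0.2, -3.8, 6.1]
grip_width: 0.0102
```

```bash
python3 -c "
from h import *
tq(3,-.493)"
```

```text
clk 26.85 M 0.475 tau7 0.503 Ftool [ 2.9  1.2 -7.2] psi -0.971 h 0.478 z 0.136 w 0.0103
```

Emit:
carry_out([
  {"delta_pos":[0,0,0],"twist":0.03},
  {"delta_pos":[0,0,0],"twist":0.05},
  {"delta_pos":[0,0,0],"twist":0.07},
  {"delta_pos":[0,0,0],"twist":0.08},
])

```text
clock: 27.25
eef_pos: [0.5201, 0.1886, 0.1359]
tool_rot: [-0.0, 0.865, -0.502, 0.002]
contact_force: [1.1, -4.8, 4.5]
grip_width: 0.0098
```

```bash
python3 -c "
from h import *
tq(3,-.493)"
```

```text
clk 27.4 M 0.54 tau7 0.562 Ftool [ 3.7  0.2 -5.8] psi -1.051 h 0.558 z 0.1359 w 0.0099
```

All four should be snug by these torques, and I'm still holding nut 2. I'll pause for 0.3 s so the stage registers, then take nut 2 to firm.

Emit:
carry_out([
  {"delta_pos":[0,0,0],"twist":0},
  {"delta_pos":[0,0,0],"twist":0},
  {"delta_pos":[0,0,0],"twist":0},
  {"delta_pos":[0,0,0],"twist":0.03},
  {"delta_pos":[0,0,0],"twist":0.06},
  {"delta_pos":[0,0,0],"twist":0.09},
  {"delta_pos":[0,0,0],"twist":0.12},
  {"delta_pos":[0,0,0],"twist":0.15},
  {"delta_pos":[0,0,0],"twist":0.18},
  {"delta_pos":[0,0,0],"twist":0.2},
], newtons=100)

```text
clock: 28.4
eef_pos: [0.5203, 0.1882, 0.1357]
tool_rot: [-0.0, 0.811, -0.586, 0.002]
contact_force: [1.5, -4.4, 4.5]
grip_width: 0.0094
```

```bash
python3 -c "
from h import *
tq(3,-.493)"
```

```text
clk 28.55 M 0.684 tau7 0.738 Ftool [ 4.6 -0.5 -5.8] psi -1.25 h 0.757 z 0.1357 w 0.0092
```

Emit:
carry_out([
  {"delta_pos":[0,0,0],"twist":0.03},
  {"delta_pos":[0,0,0],"twist":0.06},
  {"delta_pos":[0,0,0],"twist":0.09},
  {"delta_pos":[0,0,0],"twist":0.11},
  {"delta_pos":[0,0,0],"twist":0.12},
])

```text
clock: 29.05
eef_pos: [0.5204, 0.1879, 0.1356]
tool_rot: [-0.0, 0.774, -0.633, 0.003]
contact_force: [3.4, -5.3, 4.5]
grip_width: 0.01
```

```bash
python3 -c "
from h import *
tq(3,-.493)"
```

```text
clk 29.2 M 0.799 tau7 0.817 Ftool [ 5.  -2.2 -4.4] psi -1.37 h 0.877 z 0.1356 w 0.0092
```

Emit:
carry_out([
  {"delta_pos":[0,0,0],"twist":0},
  {"delta_pos":[0,0,0],"twist":0},
  {"delta_pos":[0,0,-3],"twist":0},
  {"delta_pos":[0,0,-4.8],"twist":-0.14},
  {"delta_pos":[0,0,-4.8],"twist":-0.28},
], hand=3.5)

```text
clock: 29.7
eef_pos: [0.5187, 0.1924, 0.185]
tool_rot: [-0.002, 0.856, -0.516, 0.0]
contact_force: [0.7, -0.2, -0.4]
grip_width: 0.0353
```

```bash
python3 -c "
from h import *
rep((.598,.0393,.178),.02)"
```

```text
t 29.7 tcp [0.5187 0.1924 0.185 ] psi -1.085 F [ 0.7 -0.2 -0.4] M [-0.002 -0.004 -0.01 ] w 0.0353 q7 -1.65 tau7 -0.869
delta cm [17.24  0.14  0.67] twist -1.105
```

Emit:
carry_out([
  {"delta_pos":[5,0,0],"twist":-0.14},
  {"delta_pos":[10,0.1,0],"twist":-0.28},
  {"delta_pos":[15,0.1,0],"twist":-0.42},
  {"delta_pos":[17,0.1,0],"twist":-0.56},
  {"delta_pos":[17,0.1,0],"twist":-0.7},
  {"delta_pos":[17,0.1,0],"twist":-0.84},
  {"delta_pos":[17,0.1,0.6],"twist":-0.98},
  {"delta_pos":[17,0.1,0.6],"twist":-1.1},
  {"delta_pos":[17,0.1,0.6],"twist":-1.1},
])

```text
clock: 30.6
eef_pos: [0.5944, 0.04, 0.1754]
tool_rot: [-0.001, 1.0, 0.004, -0.001]
contact_force: [0.2, 0.3, -0.0]
grip_width: 0.0349
```

```bash
python3 -c "
from h import *
rep((.598,.0393,.133),.02); cv2.imwrite('pics/w10.png',bars()[:,:,::-1])"
```

```text
t 30.6 tcp [0.5944 0.04   0.1754] psi 0.009 F [ 0.2  0.3 -0. ] M [-0.011  0.041  0.041] w 0.0349 q7 -0.33 tau7 0.407
delta cm [0.38 0.08 4.24] twist -0.011
bar px [416.  31.] ctr [634.6 144.8] size [12.3 27.5] jaw psi 0.226
bar px [101. 185.] ctr [483.5  73.4] size [46.8 12.2] jaw psi -0.519
bar px [329. 251.] ctr [598.   39.4] size [12.  45.8] jaw psi 0.013
```

View pics/w10.png

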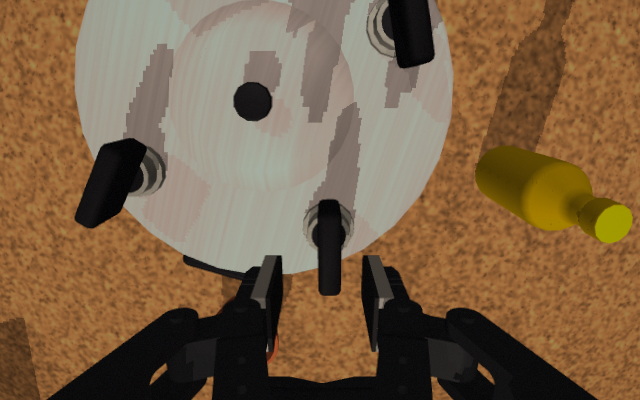

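Nut 4's bar at (329,251) has yaw 0.013 and is about 3 mm to the right of centre. I'll shift and grip it.

Emit:
carry_out([
  {"delta_pos":[0.2,0.05,2.5],"twist":0},
  {"delta_pos":[0.2,0.05,4.1],"twist":0},
  {"delta_pos":[0.2,0.05,4.1],"twist":0},
])

```text
clock: 30.95
eef_pos: [0.5946, 0.0379, 0.1322]
tool_rot: [-0.0, 1.0, 0.004, -0.004]
contact_force: [-0.6, 0.7, -0.2]
grip_width: 0.0351
```

Emit:
carry_out([
  {"delta_pos":[0,0,-0.2],"twist":0},
  {"delta_pos":[0,0,-0.2],"twist":0},
  {"delta_pos":[0,0,-0.2],"twist":0},
  {"delta_pos":[0,0,-0.2],"twist":0},
], hand=0, newtons=100)

```text
clock: 31.35
eef_pos: [0.5982, 0.0385, 0.1388]
tool_rot: [-0.0, 1.0, 0.005, 0.001]
contact_force: [-0.8, -0.2, 1.7]
grip_width: 0.0094
```

Emit:
carry_out([
  {"delta_pos":[0,0,0],"twist":0.04},
  {"delta_pos":[0,0,0.0],"twist":0.08},
  {"delta_pos":[0,0,0.0],"twist":0.12},
  {"delta_pos":[0,0,0.0],"twist":0.16},
  {"delta_pos":[0,0,0.0],"twist":0.19},
  {"delta_pos":[0,0,0.0],"twist":0.22},
  {"delta_pos":[0,0,0.0],"twist":0.25},
  {"delta_pos":[0,0,0.0],"twist":0.28},
  {"delta_pos":[0,0,0.0],"twist":0.3},
])

```text
clock: 32.25
eef_pos: [0.5985, 0.0384, 0.1386]
tool_rot: [-0.0, 0.989, -0.145, 0.001]
contact_force: [-0.3, 0.3, 5.0]
grip_width: 0.0095
```

```bash
python3 -c "
from h import *
tq(3,.013)"
```

```text
clk 32.4 M 0.597 tau7 0.657 Ftool [-0.9 -0.4 -6. ] psi -0.291 h 0.304 z 0.1386 w 0.0091
```

Emit:
carry_out([
  {"delta_pos":[0,0,0],"twist":0.03},
  {"delta_pos":[0,0,0],"twist":0.06},
  {"delta_pos":[0,0,0],"twist":0.09},
  {"delta_pos":[0,0,0],"twist":0.1},
])

```text
clock: 32.8
eef_pos: [0.5987, 0.0384, 0.1385]
tool_rot: [-0.0, 0.981, -0.194, 0.001]
contact_force: [-0.3, 1.3, 4.7]
grip_width: 0.0094
```

```bash
python3 -c "
from h import *
tq(3,.013)"
```

```text
clk 32.95 M 0.716 tau7 0.723 Ftool [-0.7 -0.3 -4.8] psi -0.39 h 0.403 z 0.1384 w 0.0093
```

Emit:
carry_out([
  {"delta_pos":[0,0,0],"twist":0.03},
  {"delta_pos":[0,0,0],"twist":0.06},
  {"delta_pos":[0,0,0],"twist":0.08},
  {"delta_pos":[0,0,0],"twist":0.08},
])

```text
clock: 33.35
eef_pos: [0.5987, 0.0383, 0.1384]
tool_rot: [-0.0, 0.972, -0.233, 0.001]
contact_force: [1.0, 0.7, 5.0]
grip_width: 0.0092
```

```bash
python3 -c "
from h import *
tq(3,.013)"
```

```text
clk 33.5 M 0.769 tau7 0.765 Ftool [-1.  -0.5 -5.3] psi -0.47 h 0.483 z 0.1384 w 0.0093
```

Emit:
carry_out([
  {"delta_pos":[0,0,0],"twist":0},
  {"delta_pos":[0,0,0],"twist":0},
  {"delta_pos":[0,0,-3],"twist":0},
  {"delta_pos":[0,0,-4.8],"twist":-0.14},
  {"delta_pos":[0,0,-4.8],"twist":-0.28},
], hand=3.5)

```text
clock: 34.0
eef_pos: [0.5992, 0.0379, 0.1879]
tool_rot: [-0.0, 0.996, -0.094, 0.002]
contact_force: [-0.3, -0.3, -0.1]
grip_width: 0.0352
```

```bash
python3 -c "
from h import *
rep((.6323,.154,.178),.20)"
```

```text
t 34.0 tcp [0.5992 0.0379 0.1879] psi -0.188 F [-0.3 -0.3 -0.1] M [-0.034 -0.019 -0.022] w 0.0352 q7 -0.5 tau7 -0.855
delta cm [  1.08 -12.03   1.  ] twist -0.388
```

Emit:
carry_out([
  {"delta_pos":[0.4,-4,0],"twist":-0.1},
  {"delta_pos":[0.8,-8,0],"twist":-0.2},
  {"delta_pos":[1.2,-12.0,0],"twist":-0.3},
  {"delta_pos":[1.2,-12.0,1],"twist":-0.39},
  {"delta_pos":[1.2,-12.0,1],"twist":-0.39},
  {"delta_pos":[1.2,-12.0,1],"twist":-0.39},
])

```text
clock: 34.6
eef_pos: [0.6315, 0.1515, 0.174]
tool_rot: [0.001, 0.995, 0.097, -0.002]
contact_force: [-0.2, -0.6, -0.4]
grip_width: 0.0349
```

```bash
python3 -c "
from h import *
rep((.6323,.154,.133),.20); cv2.imwrite('pics/w11.png',bars()[:,:,::-1])"
```

```text
t 34.6 tcp [0.6315 0.1515 0.174 ] psi 0.194 F [-0.2 -0.6 -0.4] M [0.009 0.032 0.036] w 0.0349 q7 -0.35 tau7 0.011
delta cm [ 0.14 -0.24  4.1 ] twist -0.006
bar px [105. 138.] ctr [518.4 188.8] size [46.3 12.1] jaw psi -1.079
bar px [325. 246.] ctr [632.5 154.5] size [11.8 45.6] jaw psi 0.208
bar px [ 48. 322.] ctr [483.8  73.9] size [47.4 12.1] jaw psi -0.519
```

View pics/w11.png

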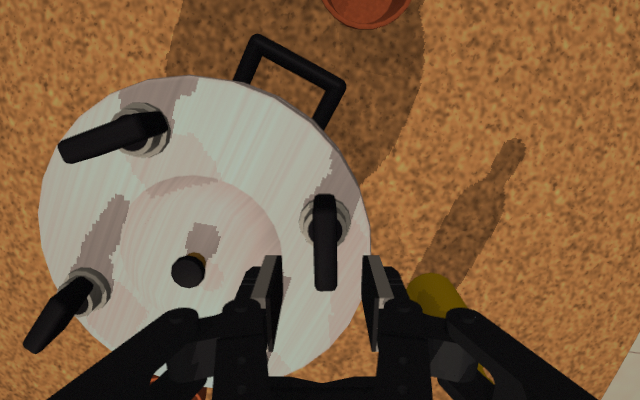

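Nut 1's bar at (325,246) is centred with yaw ≈0.2. I'll grip it and make it firm.

Emit:
carry_out([
  {"delta_pos":[0.1,-0.15,2.5],"twist":0},
  {"delta_pos":[0.1,-0.15,4.1],"twist":0},
  {"delta_pos":[0.1,-0.15,4.1],"twist":0},
])

```text
clock: 34.95
eef_pos: [0.6305, 0.1524, 0.1312]
tool_rot: [0.001, 0.995, 0.098, -0.003]
contact_force: [-0.9, 0.4, -0.8]
grip_width: 0.0351
```

Emit:
carry_out([
  {"delta_pos":[0,0,-0.2],"twist":0},
  {"delta_pos":[0,0,-0.2],"twist":0},
  {"delta_pos":[0,0,-0.2],"twist":0},
  {"delta_pos":[0,0,-0.2],"twist":0},
], hand=0, newtons=100)

```text
clock: 35.35
eef_pos: [0.6329, 0.1548, 0.1379]
tool_rot: [0.001, 0.995, 0.099, 0.0]
contact_force: [-3.2, -2.8, 4.3]
grip_width: 0.0091
```

Emit:
carry_out([
  {"delta_pos":[0,0,0],"twist":0.04},
  {"delta_pos":[0,0,0.0],"twist":0.08},
  {"delta_pos":[0,0,0.0],"twist":0.12},
  {"delta_pos":[0,0,0.0],"twist":0.16},
  {"delta_pos":[0,0,0.0],"twist":0.19},
  {"delta_pos":[0,0,0.0],"twist":0.22},
  {"delta_pos":[0,0,0.0],"twist":0.25},
  {"delta_pos":[0,0,0.0],"twist":0.28},
  {"delta_pos":[0,0,0.0],"twist":0.3},
])

```text
clock: 36.25
eef_pos: [0.6336, 0.1548, 0.1377]
tool_rot: [0.001, 0.999, -0.05, 0.001]
contact_force: [-2.5, -2.1, 4.9]
grip_width: 0.0093
```

```bash
python3 -c "
from h import *
tq(3,.202)"
```

```text
clk 36.4 M 0.632 tau7 0.656 Ftool [-1.9  3.6 -6. ] psi -0.1 h 0.302 z 0.1377 w 0.0095
```

Emit:
carry_out([
  {"delta_pos":[0,0,0],"twist":0.03},
  {"delta_pos":[0,0,0],"twist":0.06},
  {"delta_pos":[0,0,0],"twist":0.09},
  {"delta_pos":[0,0,0],"twist":0.1},
])

```text
clock: 36.8
eef_pos: [0.6338, 0.1548, 0.1376]
tool_rot: [0.0, 0.995, -0.1, 0.001]
contact_force: [-2.5, -2.5, 5.2]
grip_width: 0.0094
```

```bash
python3 -c "
from h import *
tq(3,.202)"
```

```text
clk 36.95 M 0.715 tau7 0.726 Ftool [-0.8  3.  -5.1] psi -0.2 h 0.402 z 0.1376 w 0.0092
```

Emit:
carry_out([
  {"delta_pos":[0,0,0],"twist":0.03},
  {"delta_pos":[0,0,0],"twist":0.05},
  {"delta_pos":[0,0,0],"twist":0.06},
])

```text
clock: 37.25
eef_pos: [0.6339, 0.1547, 0.1376]
tool_rot: [0.0, 0.992, -0.13, 0.001]
contact_force: [-1.2, -2.1, 5.7]
grip_width: 0.0097
```

```bash
python3 -c "
from h import *
tq(3,.202)"
```

```text
clk 37.4 M 0.75 tau7 0.772 Ftool [-0.5  3.3 -3.9] psi -0.259 h 0.461 z 0.1375 w 0.0095
```

Emit:
carry_out([
  {"delta_pos":[0,0,0],"twist":0},
  {"delta_pos":[0,0,0],"twist":0},
  {"delta_pos":[0,0,-3],"twist":0},
  {"delta_pos":[0,0,-4.8],"twist":0},
  {"delta_pos":[0,0,-4.8],"twist":0},
], hand=3.5)

```text
clock: 37.9
eef_pos: [0.6354, 0.1571, 0.1877]
tool_rot: [-0.002, 0.991, -0.13, 0.003]
contact_force: [0.4, -0.3, 0.4]
grip_width: 0.035
```

```bash
python3 -c "
from h import *
rep((.4833,.074,.178),-.519)"
```

```text
t 37.9 tcp [0.6354 0.1571 0.1877] psi -0.262 F [ 0.4 -0.3  0.4] M [ 0.001 -0.051 -0.037] w 0.035 q7 -0.77 tau7 0.028
delta cm [-12.55  11.97   0.84] twist 0.257
```

Emit:
carry_out([
  {"delta_pos":[-3.1,3,0],"twist":0.1},
  {"delta_pos":[-6.2,6,0],"twist":0.2},
  {"delta_pos":[-9.3,9,0],"twist":0.257},
  {"delta_pos":[-12.3,11.7,0],"twist":0.257},
  {"delta_pos":[-12.3,11.7,0.8],"twist":0.257},
  {"delta_pos":[-12.3,11.7,0.8],"twist":0.257},
  {"delta_pos":[-12.3,11.7,0.8],"twist":0.257},
])

```text
clock: 38.6
eef_pos: [0.4847, 0.0748, 0.1763]
tool_rot: [-0.001, 0.967, -0.256, 0.0]
contact_force: [0.9, -0.5, 0.4]
grip_width: 0.0348
```

```bash
python3 -c "
from h import *
rep((.4833,.074,.133),-.519); cv2.imwrite('pics/w12.png',bars()[:,:,::-1])"
```

```text
t 38.6 tcp [0.4847 0.0748 0.1763] psi -0.518 F [ 0.9 -0.5  0.4] M [ 0.002 -0.045 -0.048] w 0.0348 q7 -0.84 tau7 -0.005
delta cm [-0.08  0.14  4.33] twist 0.001
bar px [250.  25.] ctr [510.  184.1] size [27.8 12.2] jaw psi -1.091
bar px [550. 202.] ctr [597.8  39.6] size [45.2 12.9] jaw psi -0.176
bar px [322. 251.] ctr [483.2  73.8] size [46.4 11.8] jaw psi -0.525
```

View pics/w12.png

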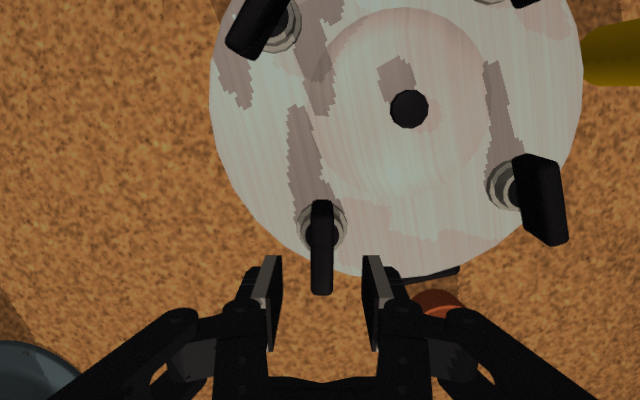

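Nut 3's bar at (322,251) is centred and aligned, so I'll grip and tighten it.

Emit:
carry_out([
  {"delta_pos":[0,0.1,2.5],"twist":0.005},
  {"delta_pos":[0,0.1,4.3],"twist":0.005},
  {"delta_pos":[0,0.1,4.3],"twist":0.005},
])

```text
clock: 38.95
eef_pos: [0.4823, 0.0738, 0.1314]
tool_rot: [0.0, 0.966, -0.258, -0.002]
contact_force: [-0.4, -0.0, -0.6]
grip_width: 0.035
```

Emit:
carry_out([
  {"delta_pos":[0,0,-0.2],"twist":0},
  {"delta_pos":[0,0,-0.2],"twist":0},
  {"delta_pos":[0,0,-0.2],"twist":0},
  {"delta_pos":[0,0,-0.2],"twist":0},
], hand=0, newtons=100)

```text
clock: 39.35
eef_pos: [0.4846, 0.0742, 0.1371]
tool_rot: [-0.001, 0.966, -0.258, 0.001]
contact_force: [-1.1, 1.5, 4.5]
grip_width: 0.0093
```

Emit:
carry_out([
  {"delta_pos":[0,0,0],"twist":0.04},
  {"delta_pos":[0,0,0.0],"twist":0.08},
  {"delta_pos":[0,0,0.0],"twist":0.12},
  {"delta_pos":[0,0,0.0],"twist":0.16},
  {"delta_pos":[0,0,0.0],"twist":0.19},
  {"delta_pos":[0,0,0.0],"twist":0.22},
  {"delta_pos":[0,0,0.0],"twist":0.25},
  {"delta_pos":[0,0,0.0],"twist":0.28},
  {"delta_pos":[0,0,0.0],"twist":0.3},
])

```text
clock: 40.25
eef_pos: [0.4851, 0.0737, 0.137]
tool_rot: [-0.001, 0.917, -0.4, 0.002]
contact_force: [0.2, 1.4, 6.2]
grip_width: 0.0095
```

```bash
python3 -c "
from h import *
tq(3,-.522)"
```

```text
clk 40.4 M 0.568 tau7 0.604 Ftool [-0.6 -1.  -4.4] psi -0.821 h 0.299 z 0.137 w 0.0096
```

Emit:
carry_out([
  {"delta_pos":[0,0,0],"twist":0.03},
  {"delta_pos":[0,0,0],"twist":0.06},
  {"delta_pos":[0,0,0],"twist":0.09},
  {"delta_pos":[0,0,0],"twist":0.1},
])

```text
clock: 40.8
eef_pos: [0.4853, 0.0735, 0.1368]
tool_rot: [-0.001, 0.896, -0.445, 0.002]
contact_force: [1.1, 1.0, 5.4]
grip_width: 0.0091
```

```bash
python3 -c "
from h import *
tq(3,-.522)"
```

```text
clk 40.95 M 0.625 tau7 0.668 Ftool [-1.3 -1.3 -5.2] psi -0.921 h 0.399 z 0.1368 w 0.0099
```

Emit:
carry_out([
  {"delta_pos":[0,0,0],"twist":0.03},
  {"delta_pos":[0,0,0],"twist":0.06},
  {"delta_pos":[0,0,0],"twist":0.09},
  {"delta_pos":[0,0,0],"twist":0.11},
  {"delta_pos":[0,0,0],"twist":0.13},
  {"delta_pos":[0,0,0],"twist":0.14},
])

```text
clock: 41.55
eef_pos: [0.4854, 0.0732, 0.1366]
tool_rot: [-0.001, 0.862, -0.507, 0.002]
contact_force: [2.4, 1.3, 4.5]
grip_width: 0.0096
```

```bash
python3 -c "
from h import *
tq(3,-.522)"
```

```text
clk 41.7 M 0.762 tau7 0.782 Ftool [-0.  -2.8 -5.8] psi -1.062 h 0.54 z 0.1367 w 0.0095
```

Nut 3 is firm at about 75 N. There is time to check nuts 4 and 2, which lost a little to this pair. I'll wind each to about 62 N worth of torque and top it up only if it turns.

Emit:
carry_out([
  {"delta_pos":[0,0,0],"twist":0},
  {"delta_pos":[0,0,0],"twist":0},
  {"delta_pos":[0,0,-3],"twist":0},
  {"delta_pos":[0,0,-4.8],"twist":-0.14},
  {"delta_pos":[0,0,-4.8],"twist":-0.28},
], hand=3.5)

```text
clock: 42.2
eef_pos: [0.4841, 0.0726, 0.1851]
tool_rot: [-0.0, 0.925, -0.38, 0.001]
contact_force: [0.6, -0.4, 0.2]
grip_width: 0.0349
```

```bash
python3 -c "
from h import *
rep((.598,.0394,.178),-.176)"
```

```text
t 42.2 tcp [0.4841 0.0726 0.1851] psi -0.78 F [ 0.6 -0.4  0.2] M [-0.023 -0.062  0.002] w 0.0349 q7 -1.09 tau7 -0.886
delta cm [10.43 -5.65  0.74] twist -0.604
```

Emit:
carry_out([
  {"delta_pos":[4,-2,0],"twist":-0.14},
  {"delta_pos":[8,-4.3,0],"twist":-0.28},
  {"delta_pos":[10.4,-5.7,0],"twist":-0.42},
  {"delta_pos":[10.4,-5.7,0],"twist":-0.56},
  {"delta_pos":[10.4,-5.7,0.7],"twist":-0.604},
  {"delta_pos":[10.4,-5.7,0.7],"twist":-0.604},
  {"delta_pos":[10.4,-5.7,0.7],"twist":-0.604},
])

```text
clock: 42.9
eef_pos: [0.5958, 0.0394, 0.1752]
tool_rot: [0.0, 0.996, -0.091, -0.002]
contact_force: [0.2, -0.6, 0.4]
grip_width: 0.0349
```

```bash
python3 -c "
from h import *
rep((.598,.0394,.133),-.176); cv2.imwrite('pics/w13.png',bars()[:,:,::-1])"
```

```text
t 42.9 tcp [0.5958 0.0394 0.1752] psi -0.181 F [ 0.2 -0.6  0.4] M [ 0.027  0.04  -0.015] w 0.0349 q7 -0.49 tau7 0.004
delta cm [ 0.23 -0.05  4.22] twist -0.005
bar px [64.  5.] ctr [503.1 175.8] size [ 5.5 12.6] jaw psi 1.365
bar px [365.  24.] ctr [633.1 141.3] size [12.1 21.1] jaw psi 0.019
bar px [ 98. 225.] ctr [484.   73.4] size [46.3 12.1] jaw psi -0.771
bar px [327. 249.] ctr [598.2  39.5] size [45.7 12. ] jaw psi -0.182
```

View pics/w13.png

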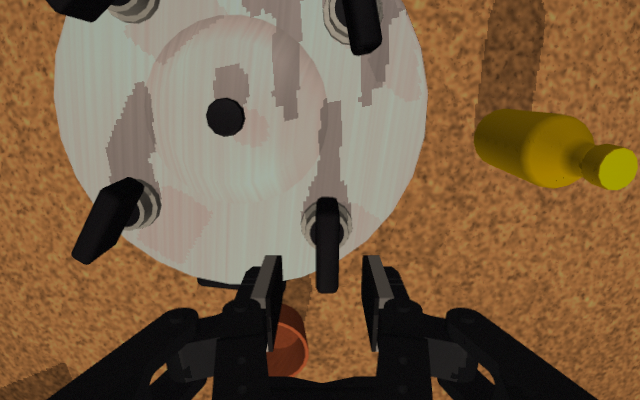

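Nut 4's bar at (327,249) is centred with yaw -0.18. I'll grip it and wind to check.

Emit:
carry_out([
  {"delta_pos":[0.15,0,2.5],"twist":0},
  {"delta_pos":[0.15,0,4.2],"twist":0},
  {"delta_pos":[0.15,0,4.2],"twist":0},
])

```text
clock: 43.25
eef_pos: [0.5956, 0.0391, 0.1313]
tool_rot: [0.001, 0.996, -0.09, -0.003]
contact_force: [-0.9, -0.5, -0.0]
grip_width: 0.0351
```

Emit:
carry_out([
  {"delta_pos":[0,0,-0.2],"twist":0},
  {"delta_pos":[0,0,-0.2],"twist":0},
  {"delta_pos":[0,0,-0.2],"twist":0},
  {"delta_pos":[0,0,-0.2],"twist":0},
], hand=0, newtons=100)

```text
clock: 43.65
eef_pos: [0.5989, 0.0401, 0.1378]
tool_rot: [0.0, 0.996, -0.089, 0.0]
contact_force: [-3.0, 0.4, 4.4]
grip_width: 0.0092
```

Emit:
carry_out([
  {"delta_pos":[0,0,0],"twist":0.04},
  {"delta_pos":[0,0,0.0],"twist":0.08},
  {"delta_pos":[0,0,0.0],"twist":0.12},
  {"delta_pos":[0,0,0.0],"twist":0.16},
  {"delta_pos":[0,0,0.0],"twist":0.2},
  {"delta_pos":[0,0,0.0],"twist":0.22},
  {"delta_pos":[0,0,0.0],"twist":0.23},
  {"delta_pos":[0,0,0.0],"twist":0.24},
])

```text
clock: 44.45
eef_pos: [0.5995, 0.0399, 0.1378]
tool_rot: [0.0, 0.978, -0.207, 0.001]
contact_force: [-1.8, -0.9, 6.9]
grip_width: 0.0094
```

```bash
python3 -c "
from h import *
tq(3,-.182)"
```

```text
clk 44.6 M 0.587 tau7 0.641 Ftool [-1.6  1.5 -5.3] psi -0.417 h 0.235 z 0.1378 w 0.0097
```

Emit:
carry_out([
  {"delta_pos":[0,0,0],"twist":0.02},
  {"delta_pos":[0,0,0],"twist":0.03},
  {"delta_pos":[0,0,0],"twist":0.04},
])

```text
clock: 44.9
eef_pos: [0.5997, 0.0399, 0.1379]
tool_rot: [0.0, 0.974, -0.226, 0.001]
contact_force: [-1.9, -0.5, 4.6]
grip_width: 0.0094
```

```bash
python3 -c "
from h import *
tq(3,-.182)"
```

```text
clk 45.05 M 0.74 tau7 0.737 Ftool [-1.2  1.6 -6.1] psi -0.456 h 0.274 z 0.1378 w 0.0094
```

Nut 4 didn't turn: the torque rose with the pure spring slope to 0.74 N m, so it holds about 65 N or more. I'll let go and lift clear.

Emit:
carry_out([
  {"delta_pos":[0,0,0],"twist":0},
  {"delta_pos":[0,0,0],"twist":0},
  {"delta_pos":[0,0,0],"twist":0},
  {"delta_pos":[0,0,-3],"twist":0},
  {"delta_pos":[0,0,-6],"twist":0},
  {"delta_pos":[0,0,-10],"twist":0},
  {"delta_pos":[0,0,-12],"twist":0},
  {"delta_pos":[0,0,-12],"twist":0},
  {"delta_pos":[0,0,-12],"twist":0},
], hand=3.5)

```text
clock: 45.95
eef_pos: [0.5988, 0.0397, 0.2564]
tool_rot: [-0.0, 0.974, -0.228, 0.0]
contact_force: [-0.8, -0.2, -0.8]
grip_width: 0.0349
```

```bash
python3 -c "
from h import *
rep(); cv2.imwrite('pics/w14.png',bars()[:,:,::-1])
p,d=eyes.camera('scene'); cv2.imwrite('pics/s14.png',p[:,:,::-1])"
```

```text
t 45.95 tcp [0.5988 0.0397 0.2564] psi -0.46 F [-0.8 -0.2 -0.8] M [ 0.036  0.043 -0.045] w 0.0349 q7 -0.72 tau7 0.0
bar px [292.  31.] ctr [632.9 153.3] size [12.1 44.7] jaw psi 0.037
bar px [118.  66.] ctr [518.5 187.8] size [45.6 12.3] jaw psi -1.093
bar px [322. 204.] ctr [598.1  39.3] size [46. 12.] jaw psi -0.185
bar px [166. 229.] ctr [483.8  73.5] size [45.4 12.3] jaw psi -0.754
```

View pics/s14.png

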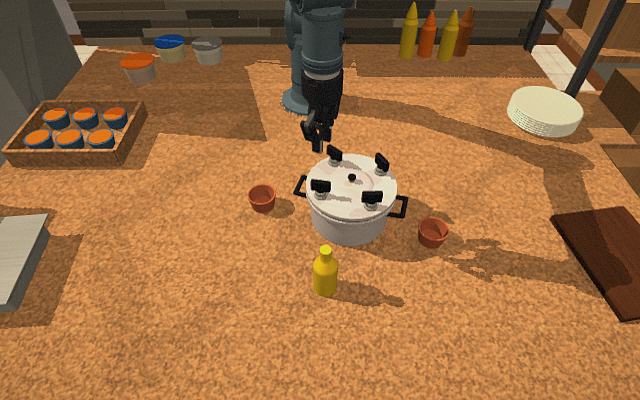

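The arm is clear, with the bottle at (325,275) and the ramekins at (262,198) and (433,232) where they started. There are 26 s left, so I'll check nut 2 the same way.

Emit:
carry_out([
  {"delta_pos":[-3.4,-4,2],"twist":0.14},
  {"delta_pos":[-6.8,-8,4],"twist":0.28},
  {"delta_pos":[-10.2,-12,6],"twist":0.42},
  {"delta_pos":[-13.8,-9.7,7.5],"twist":0.56},
  {"delta_pos":[-13.8,-9.7,7.5],"twist":0.63},
  {"delta_pos":[-13.8,-9.7,7.5],"twist":0.63},
  {"delta_pos":[-13.8,-9.7,7.5],"twist":0.63},
])

```text
clock: 46.75
eef_pos: [0.5187, 0.1872, 0.1812]
tool_rot: [0.0, 0.856, -0.518, 0.0]
contact_force: [0.5, 0.2, 1.1]
grip_width: 0.0351
```

```bash
python3 -c "
from h import *
rep((.5185,.1885,.133),-1.09); cv2.imwrite('pics/w15.png',bars()[:,:,::-1])"
```

```text
t 46.75 tcp [0.5187 0.1872 0.1812] psi -1.088 F [0.5 0.2 1.1] M [-0.031 -0.023  0.018] w 0.0351 q7 -1.64 tau7 -0.015
delta cm [-0.12 -0.04  4.82] twist 0.002
bar px [498.  76.] ctr [632.5 154.4] size [12.1 45.4] jaw psi 0.021
bar px [321. 243.] ctr [518.1 188.9] size [45.7 11.9] jaw psi -1.078
bar px [618. 236.] ctr [598.3  41.2] size [43.4 12.2] jaw psi -0.178
```

Emit:
carry_out([
  {"delta_pos":[-0.05,-0.05,2.5],"twist":0},
  {"delta_pos":[-0.05,-0.05,4.8],"twist":0},
  {"delta_pos":[-0.05,-0.05,4.8],"twist":0},
])

```text
clock: 47.1
eef_pos: [0.5179, 0.1863, 0.1313]
tool_rot: [0.002, 0.855, -0.519, -0.001]
contact_force: [0.1, 0.2, 0.3]
grip_width: 0.035
```

Emit:
carry_out([
  {"delta_pos":[0,0,-0.2],"twist":0},
  {"delta_pos":[0,0,-0.2],"twist":0},
  {"delta_pos":[0,0,-0.2],"twist":0},
  {"delta_pos":[0,0,-0.2],"twist":0},
], hand=0, newtons=100)

```text
clock: 47.5
eef_pos: [0.5204, 0.1886, 0.1377]
tool_rot: [-0.001, 0.855, -0.518, 0.002]
contact_force: [0.9, -1.4, 5.8]
grip_width: 0.0098
```

Emit:
carry_out([
  {"delta_pos":[0,0,0],"twist":0.04},
  {"delta_pos":[0,0,0.0],"twist":0.08},
  {"delta_pos":[0,0,0.0],"twist":0.12},
  {"delta_pos":[0,0,0.0],"twist":0.16},
  {"delta_pos":[0,0,0.0],"twist":0.2},
  {"delta_pos":[0,0,0.0],"twist":0.22},
  {"delta_pos":[0,0,0.0],"twist":0.23},
  {"delta_pos":[0,0,0.0],"twist":0.24},
])

```text
clock: 48.3
eef_pos: [0.5207, 0.1881, 0.1377]
tool_rot: [-0.001, 0.788, -0.616, 0.002]
contact_force: [0.5, -3.6, 5.8]
grip_width: 0.0094
```

```bash
python3 -c "
from h import *
tq(3,-1.085)"
```

```text
clk 48.45 M 0.663 tau7 0.678 Ftool [ 3.  -0.7 -6.7] psi -1.326 h 0.241 z 0.1377 w 0.0094
```

Emit:
carry_out([
  {"delta_pos":[0,0,0],"twist":0.02},
  {"delta_pos":[0,0,0],"twist":0.03},
  {"delta_pos":[0,0,0],"twist":0.03},
])

```text
clock: 48.75
eef_pos: [0.5207, 0.188, 0.1377]
tool_rot: [-0.001, 0.779, -0.627, 0.003]
contact_force: [0.9, -2.9, 5.5]
grip_width: 0.0096
```

```bash
python3 -c "
from h import *
tq(3,-1.085)"
```

```text
clk 48.9 M 0.742 tau7 0.739 Ftool [ 2.5 -0.5 -5.2] psi -1.356 h 0.271 z 0.1377 w 0.0095
```

Nut 2 didn't turn either (spring slope up to 0.74 N m). I'll release, lift and hand in.

Emit:
carry_out([
  {"delta_pos":[0,0,0],"twist":0},
  {"delta_pos":[0,0,0],"twist":0},
  {"delta_pos":[0,0,0],"twist":0},
  {"delta_pos":[0,0,-3],"twist":0},
  {"delta_pos":[0,0,-6],"twist":0},
  {"delta_pos":[0,0,-10],"twist":0},
  {"delta_pos":[0,0,-12],"twist":0},
  {"delta_pos":[0,0,-12],"twist":0},
  {"delta_pos":[0,0,-12],"twist":0},
], hand=3.5)

```text
clock: 49.8
eef_pos: [0.5177, 0.1888, 0.2551]
tool_rot: [0.0, 0.778, -0.628, -0.0]
contact_force: [-1.0, -0.3, -1.5]
grip_width: 0.035
```

```bash
python3 -c "
from h import *
rep(); bars(); print(arm.hand_in())"
```

```text
t 49.8 tcp [0.5177 0.1888 0.2551] psi -1.359 F [-1.  -0.3 -1.5] M [-0.01  -0.017 -0.013] w 0.035 q7 -1.86 tau7 0.001
bar px [413.  49.] ctr [632.7 154.2] size [12.2 46. ] jaw psi 0.021
bar px [553. 140.] ctr [598.2  39.5] size [46.  11.9] jaw psi -0.195
bar px [323. 202.] ctr [518.3 188.9] size [45.4 12. ] jaw psi -1.076
bar px [457. 273.] ctr [483.9  74.3] size [45.2 12.1] jaw psi -0.782
the job is handed in; nothing more can be done
None
```

All four nuts were tightened crosswise in two passes and should be firm. The job was handed in at about 50 s with the gripper open and clear; no verdict was reported.

- **First pass:** I made nuts 1 and 3 snug, then nuts 4 and 2, at roughly 25–40 N each by torque. Nut 1 was regripped once for a small top-up.
- **Second pass:** I made nuts 2 and 4 firm, then 1 and 3, at roughly 70–80 N by torque. I went from snug to firm on nut 2 without letting go, after a short pause so the all-snug stage could register.
- **Last checks:** I wound nuts 2 and 4 again to about 0.74 N m and neither turned, so each holds at least about 60 N. Nuts 1 and 3 were not rechecked after their own firm pass. The last scene picture, taken before the final check on nut 2, showed the bottle and ramekins where they started.

Some things did not agree:
- **Fingertips:** they sit about 21 mm above the reported TCP. My first grip closed on top of nut 1's bar with about 6 N, and I corrected it by gripping lower.
- **Torque readings:** nuts turning free read about 0.38–0.45 N m instead of 0.35. I judged clamp force by the rise above each nut's free reading.
- **Clamp force:** the angle the nuts turned suggests somewhat lower forces, about 55–70 N, which is still in the firm range.
- **Nut 1 when snug:** its force was the least certain. It could have been near 40 N, close to the 42 N limit.

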